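Set the tube mixer's speed on its edge thumbwheel and start it

ROBOT

A 6-joint arm with a two-finger parallel gripper is mounted at the origin on the work surface. World frame = base frame: x ahead of the robot, y to its left, z up, the work surface at z = 0. Lengths are in m, angles in rad, forces in N, time in s.
With the tool pointing down it reaches from about 0.3 to 0.775 m from the base axis. Payload 14.6 kg.
Tool frame: the origin (TCP) lies at the very end of the fingers, on their centre line; the grasp point (between the pads) lies 19 mm behind it; y points along the fingers, z is the direction in which the jaws open and shut, and the axes are right-handed (so a half turn about y gives the same grasp; the last joint's range is limited). The gripper opens to 94 mm and grips with 3 to 60 N. Pads are 16 mm wide; open, the fingers measure 119 mm over their backs; the gripper's body (75 mm by 177 mm) begins 78 mm behind the grasp point.
Start: joints at [1.24, 0.3, 1.521, -0, 1.321, -0.067], TCP at [0.143, 0.531, 0.167] pointing down, gripper open.
Joint ranges: [-3.03, 3.03], [-0.79, 2.21], [0.23, 2.52], [-1.04, 4.18], [0, 3.07], [-2.55, 2.55]. Speed limits (rad/s): [2.22, 2.22, 2.57, 3.14, 3.14, 3.14].

INTERFACE

Orientations are given as [roll, pitch, yaw] about the fixed x, y, z axes, in that order (R = Rz(yaw) Ry(pitch) Rx(roll)).
In Python, from station import get_obs, camera, job gives the robot as it stands.
- The arm moves only by the tool step_arm, never from a script. Its argument "targets" is a list of rows, each a list of 6 numbers: the shift along the tool's x, y, z in mm, then the turn, a rotation vector about the tool's x, y, z in degrees. In form: [[dx, dy, dz, rx, ry, rz], ...]. A call has 1 to 12 rows; each row shifts and turns the commanded pose from where the row before left it, along the tool's axes as they then stand; what a row does not reach is not made up. A row lasts 1/8 s, in which the tool goes at most 62.5 mm and 10.7 degrees, less where a joint would pass 70% of its speed; a pose out of reach is approached as far as the arm can. A call is refused whole if a number of a shift passes 62.5 or a number of a turn 10.7, either way. A call with a gripper value outside its range is refused whole. "gripper" is the opening, from -1 (shut) to 1 (fully open), set as the call begins (left out, the last holds). The fingers move at their own pace and stop on an object; "squeeze" is the grip in N (left out, the last holds). Time passes only in rows, so rows that do not move let the fingers close. It gives the time, the measured TCP pose, the force and the opening at its end, in the units of the state.
- get_obs(): the state, without advancing time (a new reading comes with each control period).
- camera(name): name is "side" or "top"; returns a dict with "pixels" (420x560x3 uint8, red, green, blue), "intrinsics" (3x3 intrinsics, pixels), "R" (3x3) and "t" (3): a world point X has camera coordinates R X + t. Camera axes: x right, y down, z forward; pixel columns grow to the right and rows downward; lengths in m; the calibration is good to about 2 mm. A picture is of the moment at which its call begins. There is no depth.
- job.hand_in(): hands the job in, once; it reports no verdict.
The state is a dict: "time_s": time; "qpos": joint angles; "joint_vel": joint speeds; "tau": joint torques, N m; "ee_pos": TCP position; "eef_rot": TCP orientation; "force": force on the tool from outside, world axes, zero at the start; "moment": the same for the moment, N m; "grip_width": finger opening in m.
Only numpy, scipy, OpenCV 4.12 (cv2) and the standard library are available. Lean on these libraries where they do the work, as an engineer would, in place of code of your own. Each camera call takes 0.05 s, during which the arm holds its last target.

TASK

Set the tube mixer's speed: with a fingertip, roll the edge of the thumbwheel that stands out of the panel slot until the red pointer stands within the width of the green tab (the yellow tab is for another job). Only then press the green start button all the way down and let it spring back. The wheel's axle is delicate: press only as hard as it takes to turn it, a few newtons and never as much as 12, and leave everything else as it stands.

Things in the scene. Friction and masses are not known exactly. Their poses are not given: they have to be found in the camera images.
- mixer: Tube mixer, fixed: white case 220 (x) by 300 (y) by 90 mm high, level top panel; origin at the centre of its underside, x away from the robot at yaw 0, z up. Panel on its +x half; on the -x half a platform of capped tubes, up to 32 mm above the panel, ends 22 mm short of the case's middle. The red rack, jar and tip box stand beside it on the work surface.
- wheel_slot (a point): Centre of the panel slot, on the panel surface, 30 mm in x and -30 mm in y from the mixer's origin, 90 mm up; axes as the mixer's. The slot is 14 mm (x) by 62 mm (y). Out of its middle stands a ribbed black thumbwheel, 60 mm diameter, 10 mm wide, axle level along x. How far its top stands above the panel varies and is not measured: 5.5 to 12.5 mm, find it by touch.
- wheel (a joint): The thumbwheel's turn, rad, -2.2 to 2.2 between stops; grows when its top is rolled to the mixer's +y. 1 rad is 30 mm of rim and moves the pointer 20 mm. Stiff: needs 2.5 N along the rim, so a finger (friction 0.5 or better) must press with some 5 to 8 N. The axle is sprung: the wheel gives 1 mm per 4 N, to a stop 4 mm down. It stays where it is left.
- pointer_tip (a point): The +x end of the red pointer, 3 mm wide, 14 mm long, under a clear cover (22 by 124 mm, top 17 mm above the panel) over the white scale beside the wheel; the scale's middle lies 50 mm in +x from wheel_slot. The pointer runs along the mixer's y, the same way as the top of the wheel, dips as the wheel is pressed, and cannot be touched.
- green_tab_mid (a point): Middle of the face of the green tab that looks at the scale (to -x). The tab is 10 mm wide in y, 16 mm in x, 12 mm high, fixed on the panel just beyond the scale. The setting is right when the pointer has the same position along the mixer's y as this point, within 3.5 mm.
- yellow_tab_mid (a point): The same point of the yellow tab, of the same size, which marks another job's setting; not wanted here.
- start_top (a point): Centre of the top of the green start button, 28 mm diameter, 18 mm above the panel, on a grey round base 44 mm across and 12 mm high; it lies 20 mm in +x and 125 mm in +y from wheel_slot. Pressed straight down.
- start (a joint): How far the start button is pressed, m: 0 up, 0.006 fully down (takes about 5 N, 1.5 N to begin). It springs back up.
- red_rack_mid (a point): Centre of a loose red tube rack, 85 by 120 by 35 mm, beside the mixer; not to be moved.
- jar_mid (a point): Centre of a loose sample jar with a yellow cap, 60 mm diameter, 75 mm high; not to be moved.
- tip_box_mid (a point): Centre of a loose blue box of pipette tips, 85 by 120 by 58 mm; not to be moved.

How it is judged:
By the outcome, as a careful person would: the job done as asked, in the order asked, and still so for the second after the job is handed in, with the robot touching nothing.
It also fails if it takes over 64 s, if anything falls off the work surface, if the arm or the gripper's body presses on something with over 40 N, if the wrist force passes 120 N, or if a joint passes its speed limit or range.

## Working session

There is one attempt and no reset: what is moved stays moved. The work goes in short steps, Python scripts to look and compute and a tool call to move; the robot and the scene stay as the last step left them, time stands still between calls to the robot, and variables do not carry over. Pictures are saved under pics/ and viewed, and the job is handed in when it is done.

Besides the shell and the picture viewer there is one more tool, called after ">>>" as name([rows], argument=value, ...), one row to a line, values as JSON. step_arm: Moves the arm, as the interface text tells. Its arguments: {"type":"object","properties":{"targets":{"type":"array","items":{"type":"array","items":{"type":"number"}}},"gripper":{"type":"number"},"squeeze":{"type":"number"}},"required":["targets"]}

```bash
mkdir -p pics; ls
python3 - <<'E'
from station import get_obs, camera
import cv2,numpy as np,json
np.set_printoptions(precision=4,suppress=True)
for n in ["side","top"]:
    c=camera(n); cv2.imwrite(f"pics/{n}0.png",c["pixels"][:,:,::-1])
    print(n,c["intrinsics"],c["R"],c["t"], -np.array(c["R"]).T@np.array(c["t"]))
print(get_obs())
E
```

```text
pics
side [[444.2484   0.     282.0148]
 [  0.     444.2484 209.8042]
 [  0.       0.       1.    ]] [[ 0.9903 -0.1385  0.0125]
 [-0.0881 -0.6942 -0.7144]
 [ 0.1077  0.7064 -0.6996]] [-0.5348  0.1031  1.0049] [ 0.4305 -0.7124  0.7834]
top [[398.8427   0.     280.6253]
 [  0.     398.8427 210.0244]
 [  0.       0.       1.    ]] [[-0.0174 -0.9996 -0.0226]
 [-0.9822  0.0214 -0.1868]
 [ 0.1872  0.019  -0.9821]] [0.0099 0.5756 0.743 ] [ 0.4264 -0.0165  0.8375]
{'time_s': 0.1, 'qpos': array([ 1.2404,  0.3004,  1.5215, -0.    ,  1.3207, -0.0666]), 'joint_vel': array([-0.0004, -0.0022, -0.0013, -0.0006,  0.0002, -0.0003]), 'tau': array([  0.0009, -53.2644, -35.3285,   0.071 ,   0.0233,  -0.0001]), 'ee_pos': array([0.1433, 0.5307, 0.1661]), 'eef_rot': array([-1.5718,  0.0001, -0.2638]), 'force': array([-0.5217,  1.0241,  0.1831]), 'moment': array([-0.0172,  0.0067,  0.0217]), 'grip_width': 0.09419841314387453}
```

View pics/side0.png

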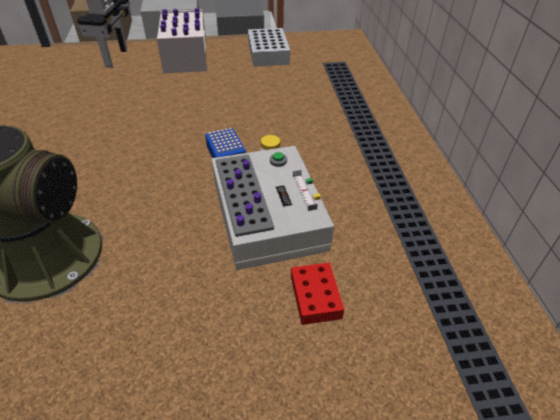

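View pics/top0.png

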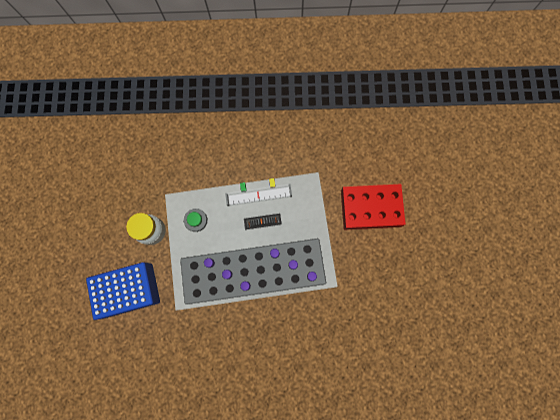

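The overview shows the mixer in the middle of the top view, with the button at (195,219), the wheel at (262,221), the green tab at (243,187), the yellow tab at (272,183) and the red pointer at about (258,196). I'll enlarge that area next.

Run:
```python
import cv2
a=cv2.imread("pics/top0.png"); 
cv2.imwrite("pics/top0c.png",cv2.resize(a[165:265,160:340][:, :],None,fx=4.4,fy=4.4,interpolation=cv2.INTER_CUBIC))
cv2.imwrite("pics/top0d.png",cv2.resize(a[170:235,220:310],None,fx=8,fy=8,interpolation=cv2.INTER_CUBIC))
a=cv2.imread("pics/side0.png"); 
cv2.imwrite("pics/side0c.png",cv2.resize(a[140:270,200:340],None,fx=4.5,fy=4.5,interpolation=cv2.INTER_CUBIC))
```

```text
(no output)
```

View pics/top0c.png

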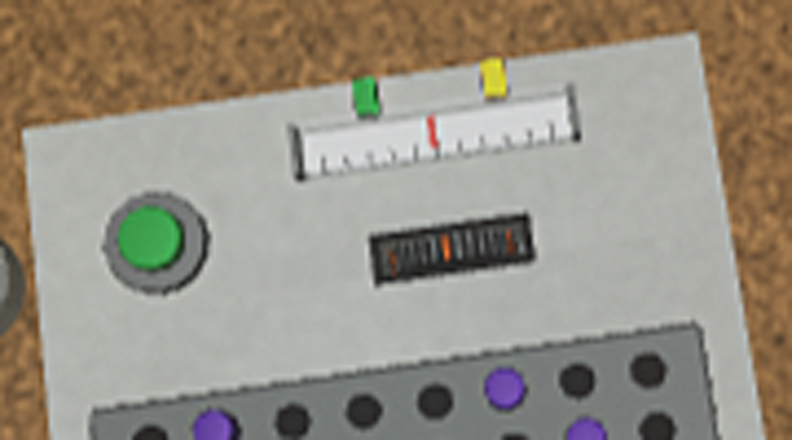

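View pics/top0d.png

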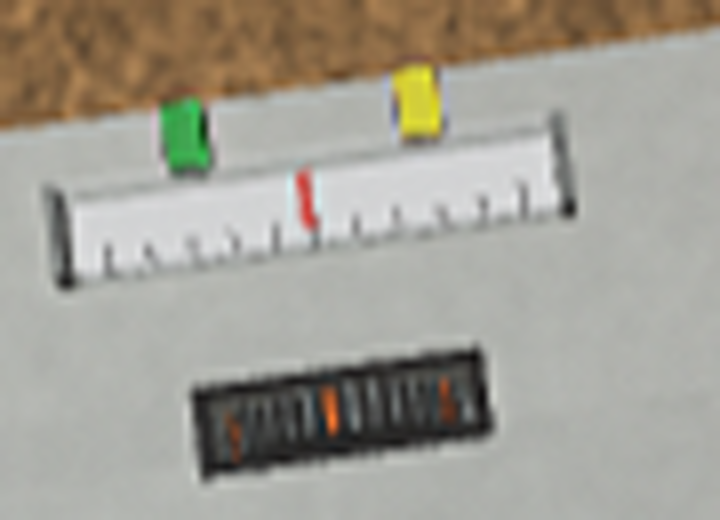

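View pics/side0c.png

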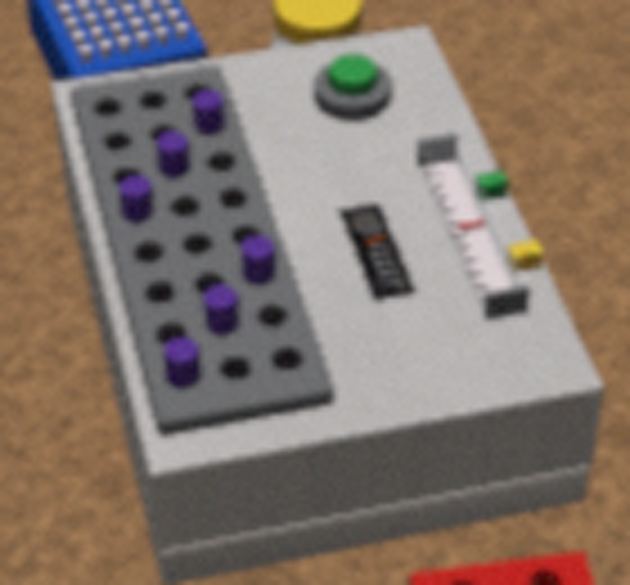

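```bash
python3 - <<'E'
import cv2
a=cv2.imread("pics/top0.png"); 
cv2.imwrite("pics/top0e.png",cv2.resize(a[165:320,155:345],None,fx=3.8,fy=3.8,interpolation=cv2.INTER_CUBIC))
E
cat > h.py <<'E'
import numpy as np, cv2
from station import camera,get_obs
from scipy.optimize import least_squares
np.set_printoptions(precision=4,suppress=True)
def P(c,X):
    X=np.atleast_2d(X); q=X@np.array(c["R"]).T+np.array(c["t"]); q=q@np.array(c["intrinsics"]).T
    return q[:,:2]/q[:,2:]
def ray(c,uv):
    d=np.linalg.inv(c["intrinsics"])@np.array([uv[0],uv[1],1.]); R=np.array(c["R"])
    return -R.T@np.array(c["t"]), R.T@d
def onz(c,uv,z):
    o,d=ray(c,uv); return o+d*(z-o[2])/d[2]
def crop(p,f,off): return ((np.array(p)+.5)/f-.5)+np.array(off)
def M(p,X):
    x,y,a=p; X=np.atleast_2d(X); R=np.array([[np.cos(a),-np.sin(a),0],[np.sin(a),np.cos(a),0],[0,0,1]])
    return X@R.T+np.array([x,y,0])
E
```

```text
(no output)
```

View pics/top0e.png

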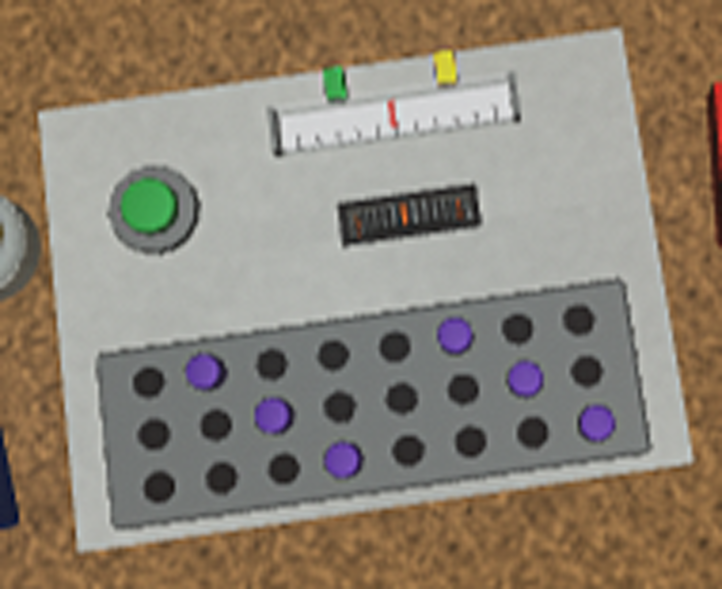

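```bash
cat > fit.py <<'E'
from h import *
T=camera("top");S=camera("side")
cor=np.array([[.110,.150,.09],[.110,-.150,.09],[-.110,-.150,.09],[-.110,.150,.09]])
sl=np.array([[.037,.001,.09],[.037,-.061,.09],[.023,-.061,.09],[.023,.001,.09]])
X=np.vstack([cor,sl])
ut=np.vstack([crop([[40,112],[620,30],[692,462],[78,551]],3.8,(155,165)),crop([[192,390],[482,348],[492,432],[205,480]],8,(220,170))])
us=np.vstack([crop([[430,28],[603,388],[152,473],[55,83]],4.5,(200,140)),crop([[378,205],[413,292],[378,298],[340,210]],4.5,(200,140))])
def res(p,w=(1,1)): return np.concatenate([w[0]*(P(T,M(p,X))-ut).ravel(),w[1]*(P(S,M(p,X))-us).ravel()])
for w in [(1,0),(0,1),(1,1)]:
    r=least_squares(res,[.45,0,.1],args=(w,)); print(w,r.x,np.sqrt(np.mean(r.fun**2)))
p=r.x; print(res(p).reshape(-1,2))
np.save("p.npy",p)
inv=lambda Xw: (np.array([[np.cos(p[2]),np.sin(p[2])],[-np.sin(p[2]),np.cos(p[2])]])@(Xw[:2]-p[:2]))
f=lambda uv,z: inv(onz(T,uv,z))*1e3
for n,px,z in [("green top front L",(168,168),.102),("R",(208,165),.102),("green back L",(162,100),.102),("R",(203,98),.102),("yel L",(402,138),.102),("R",(440,135),.102),("ptr tip",(302,170),.095),("ptr tip",(302,170),.1),("ptr base",(313,230),.095),("scale cov L",(75,200),.09)]:
    print(n,f(crop(px,8,(220,170)),z))
for n,loc in [("slot",[.03,-.03,.09]),("btn",[.05,.095,.108]),("origin",[0,0,0])]: print(n,M(p,loc),P(T,M(p,loc)),P(S,M(p,loc)))
print("yaw deg",np.degrees(p[2]))
E
python3 fit.py
```

```text
(1, 0) [0.5146 0.0591 0.1231] 0.9638801974310502
(0, 1) [0.5138 0.0605 0.122 ] 0.5767188332877811
(1, 1) [0.5143 0.0595 0.1225] 1.1473206555426636
[[-0.4792  0.0104]
 [ 0.2482 -0.2404]
 [ 0.1385  0.4913]
 [-0.298   0.3276]
 [ 1.9771  1.7635]
 [-2.0171  2.4096]
 [-2.2475 -0.8963]
 [ 1.2597 -2.274 ]
 [ 0.1402 -0.3291]
 [ 0.5512  0.2157]
 [ 0.012   0.4832]
 [-0.2154  0.026 ]
 [-0.3949  1.3808]
 [-1.0325 -0.3448]
 [ 0.7712 -0.624 ]
 [ 2.301   1.2352]]
green top front L [92.5877  2.3255]
R [91.9345 -7.1841]
green back L [109.337    1.7307]
R [108.4003  -8.0246]
yel L [ 91.7819 -53.6843]
R [ 91.1977 -62.7184]
ptr tip [ 89.2371 -28.8065]
ptr tip [ 87.9862 -29.0483]
ptr base [ 74.2717 -29.5148]
scale cov L [91.0616 26.6133]
slot [[0.5477 0.0334 0.09  ]] [[262.1511 221.3691]] [[283.7864 195.6718]]
btn [[0.5523 0.1599 0.108 ]] [[193.6813 218.8254]] [[278.5113 155.9069]]
origin [[0.5143 0.0595 0.    ]] [[252.8248 244.0868]] [[268.4025 216.4656]]
yaw deg 7.020751235475025
```

Pose fit: mixer at (0.514, 0.0595), yaw 7.0°. In mixer y, the green tab is at about -2.5 mm and the pointer at about -29 mm. The pointer therefore needs about +26.5 mm, or 40 mm of rim towards +y. I'll move over the wheel with the gripper shut.

>>> step_arm([
  [43.4,0,-31.2,0,0,0],
  [43.4,0,-31.2,0,0,0],
  [43.4,0,-31.2,0,0,0],
  [43.4,0,-31.2,0,0,0],
  [43.4,0,-31.2,0,0,0],
  [43.4,0,-31.2,0,0,0],
  [43.4,0,-31.2,0,0,0],
  [43.4,0,-31.2,0,0,0],
  [43.4,0,-31.2,0,0,0],
  [43.4,0,-31.2,0,0,0],
  [43.4,0,-31.2,0,0,0],
  [43.4,0,-31.2,0,0,0],
], gripper=-1, squeeze=10)

```text
time_s: 1.7
ee_pos: [0.5494, 0.0322, 0.1666]
eef_rot: [-1.571, 0.0, -0.264]
force: [-0.0, -0.2, 0.3]
grip_width: 0.0006
```

>>> step_arm([
  [0,0,0,0,-7.4,0],
  [0,0,0,0,-7.4,0],
  [0,0,0,0,-7.35,0],
  [0,0,0,0,0,0],
  [0,0,0,0,0,0],
])

```text
time_s: 2.33
ee_pos: [0.5485, 0.0337, 0.1666]
eef_rot: [-1.571, 0.0, 0.12]
force: [-0.5, 0.2, -0.5]
grip_width: 0.0008
```

```bash
cat > look.py <<'E'
import sys
from h import *
n=sys.argv[1]
for c in ["top","side"]:
    k=camera(c); a=np.ascontiguousarray(k["pixels"][:,:,::-1]); cv2.imwrite(f"pics/{c}{n}.png",a)
    b=a[150:270,180:330] if c=="top" else a[120:240,220:370]
    cv2.imwrite(f"pics/{c}{n}c.png",cv2.resize(b,None,fx=5,fy=5,interpolation=cv2.INTER_CUBIC))
o=get_obs(); print(o["time_s"],o["ee_pos"],o["eef_rot"],o["force"])
p=np.load("p.npy"); print("tcp in mixer mm",(np.array([[np.cos(p[2]),np.sin(p[2])],[-np.sin(p[2]),np.cos(p[2])]])@(o["ee_pos"][:2]-p[:2]))*1e3)
E
python3 look.py 1
```

```text
2.425 [0.5485 0.0337 0.1666] [-1.5708  0.      0.121 ] [1.1273 0.125  0.6042]
tcp in mixer mm [ 30.8743 -29.7601]
```

View pics/top1c.png

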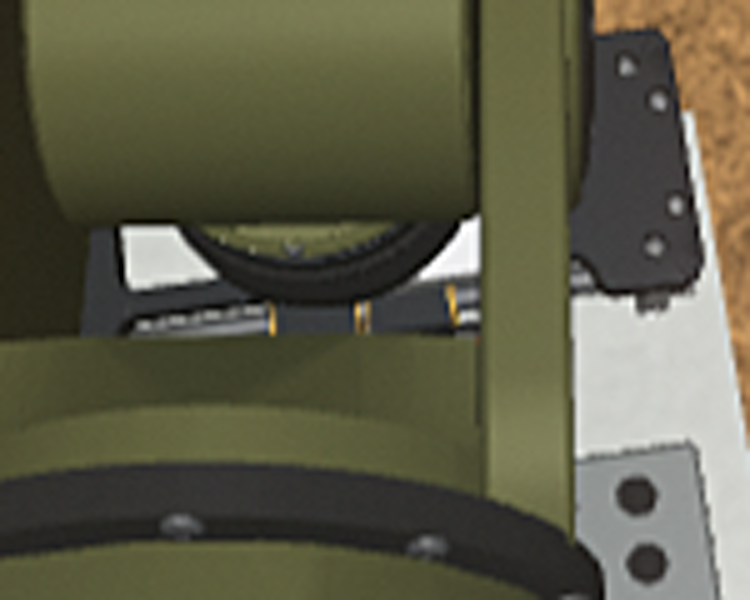

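View pics/side1c.png

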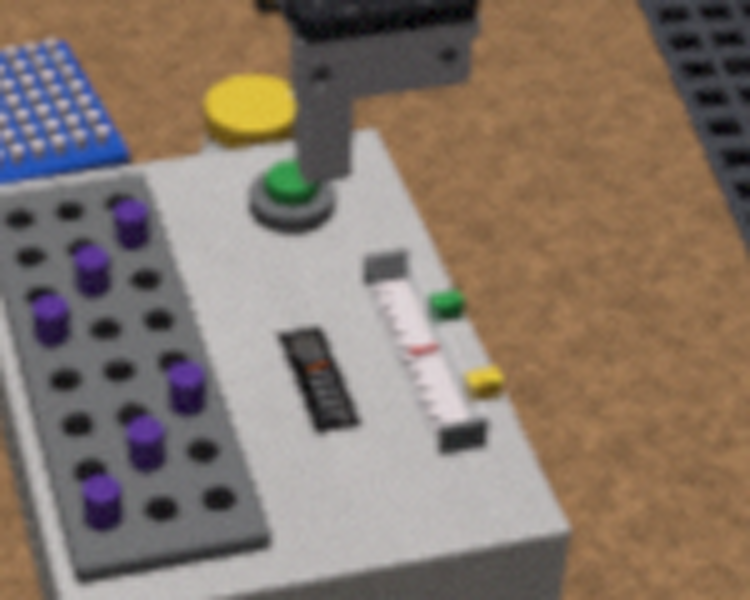

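The side view stays clear of the arm, with the pointer at crop (423,350) and the green tab at (447,303). Next I go to the stroke start, 9 mm towards mixer -y, and descend.

>>> step_arm([
  [-0.9,10,-9,0,0,0],
  [0,20,0,0,0,0],
  [0,15,0,0,0,0],
  [0,8,0,0,0,0],
  [0,4,0,0,0,0],
  [0,2.5,0,0,0,0],
  [0,0,0,0,0,0],
  [0,0,0,0,0,0],
])

```text
time_s: 3.42
ee_pos: [0.5489, 0.0247, 0.1075]
eef_rot: [-1.571, -0.001, 0.123]
force: [-0.0, 0.5, 0.9]
grip_width: 0.0003
```

>>> step_arm([
  [0,1.0,0,0,0,0],
  [0,0,0,0,0,0],
])

```text
time_s: 3.68
ee_pos: [0.5488, 0.0247, 0.1061]
eef_rot: [-1.571, 0.0, 0.123]
force: [-0.2, -0.5, -0.4]
grip_width: 0.0004
```

>>> step_arm([
  [0,1.0,0,0,0,0],
  [0,0,0,0,0,0],
])

```text
time_s: 3.92
ee_pos: [0.5487, 0.0247, 0.105]
eef_rot: [-1.571, 0.0, 0.123]
force: [-0.3, 0.2, 0.5]
grip_width: 0.0002
```

>>> step_arm([
  [0,1.0,0,0,0,0],
  [0,0,0,0,0,0],
])

```text
time_s: 4.18
ee_pos: [0.5487, 0.0247, 0.104]
eef_rot: [-1.571, 0.0, 0.123]
force: [-0.1, 0.2, 0.1]
grip_width: 0.0004
```

>>> step_arm([
  [0,1.0,0,0,0,0],
  [0,0,0,0,0,0],
])

```text
time_s: 4.42
ee_pos: [0.5487, 0.0247, 0.103]
eef_rot: [-1.571, 0.0, 0.123]
force: [-0.2, -0.2, -1.0]
grip_width: 0.0004
```

>>> step_arm([
  [0,0.8,0,0,0,0],
  [0,0,0,0,0,0],
])

```text
time_s: 4.68
ee_pos: [0.5487, 0.0247, 0.1023]
eef_rot: [-1.571, 0.0, 0.123]
force: [1.0, -0.4, 0.0]
grip_width: 0.0006
```

>>> step_arm([
  [0,1.0,0,0,0,0],
  [0,0,0,0,0,0],
])

```text
time_s: 4.92
ee_pos: [0.5487, 0.0247, 0.1012]
eef_rot: [-1.571, 0.0, 0.123]
force: [0.3, -0.0, 0.8]
grip_width: 0.0003
```

>>> step_arm([
  [0,1.0,0,0,0,0],
  [0,0,0,0,0,0],
])

```text
time_s: 5.18
ee_pos: [0.5487, 0.0247, 0.1002]
eef_rot: [-1.571, 0.0, 0.123]
force: [0.5, 0.1, 0.5]
grip_width: 0.0004
```

>>> step_arm([
  [0,1.0,0,0,0,0],
  [0,0,0,0,0,0],
])

```text
time_s: 5.42
ee_pos: [0.5487, 0.0247, 0.0992]
eef_rot: [-1.571, 0.0, 0.123]
force: [0.0, 0.3, -1.1]
grip_width: 0.0006
```

>>> step_arm([
  [0,1.0,0,0,0,0],
  [0,0,0,0,0,0],
])

```text
time_s: 5.68
ee_pos: [0.5487, 0.0247, 0.0982]
eef_rot: [-1.571, 0.0, 0.123]
force: [-0.7, 0.2, 0.0]
grip_width: 0.0001
```

```bash
python3 look.py 2
```

```text
5.775 [0.5488 0.0247 0.0983] [-1.5708  0.      0.1227] [-0.2577 -0.2845 -0.4212]
tcp in mixer mm [ 29.9989 -38.7941]
```

View pics/side2c.png

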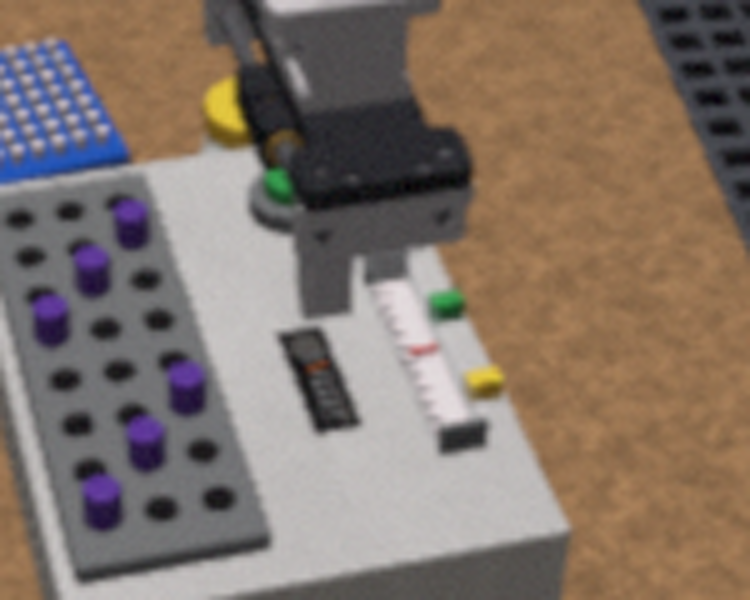

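Run:
```python
from h import *
S=camera("side");o=get_obs();p=np.load("p.npy")
print(o["ee_pos"],(P(S,o["ee_pos"])-[220,120])*5, (P(S,o["ee_pos"]+[0,0,.05])-[220,120])*5,(P(S,M(p,[[.03,-.03,.09],[.05,.095,.108]]))-[220,120])*5)
o2,d=ray(S,np.array([326,312])/5+[220,120]); print(o2+d*(.098-o2[2])/d[2])
cv2.imwrite("pics/x.png",S["pixels"][:,:,::-1])
```

```text
[0.5488 0.0247 0.0984] [[324.2694 377.4579]] [[326.2006 293.7367]] [[318.9318 378.3592]
 [292.5567 179.5344]]
[0.5562 0.0701 0.098 ]
```

View pics/x.png

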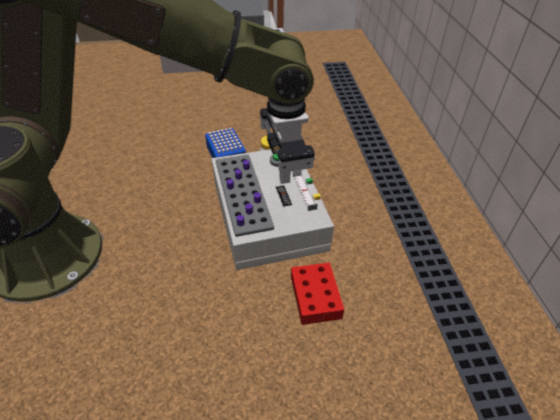

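View pics/top2c.png

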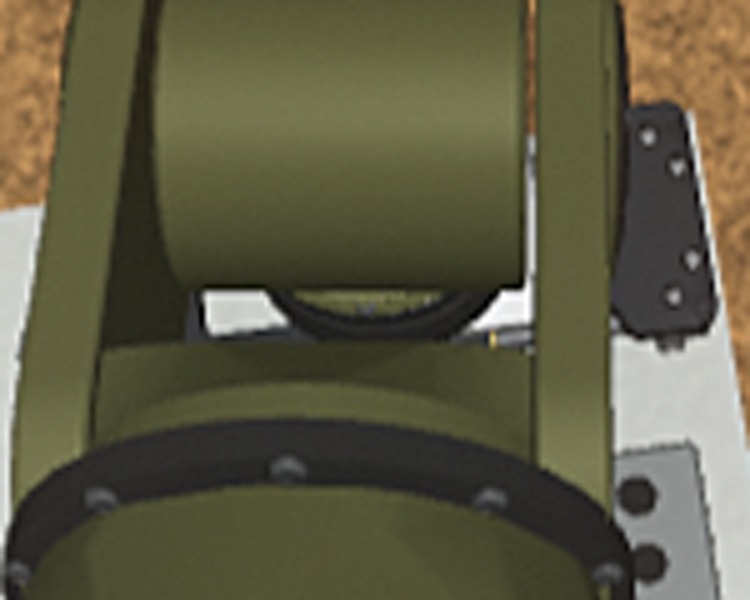

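Run:
```python
from h import *
S=camera("side");T=camera("top")
for X in ([.1433,.5307,.1661],[.1433,.5307,.2061],[.5485,.0337,.1666],[.5485,.0337,.2066]): print(X,P(S,X),P(T,X),(P(S,X)-[220,120])*5)
a=cv2.imread("pics/side0.png"); cv2.imwrite("pics/s0g.png",cv2.resize(a[0:90,50:170],None,fx=6,fy=6,interpolation=cv2.INTER_CUBIC))
a=cv2.imread("pics/side2.png"); cv2.imwrite("pics/s2g.png",cv2.resize(a[90:210,230:350],None,fx=5,fy=5,interpolation=cv2.INTER_CUBIC))
```

```text
[0.1433, 0.5307, 0.1661] [[120.7329  72.0661]] [[-60.1113 478.5023]] [[-496.3354 -239.6694]]
[0.1433, 0.5307, 0.2061] [[117.3032  58.8372]] [[-83.9174 491.6055]] [[-513.4841 -305.814 ]]
[0.5485, 0.0337, 0.1666] [[284.6612 169.7323]] [[258.9138 213.8049]] [[323.3061 248.6616]]
[0.5485, 0.0337, 0.2066] [[284.9758 155.0843]] [[257.0272 209.403 ]] [[324.8789 175.4215]]
```

View pics/s0g.png

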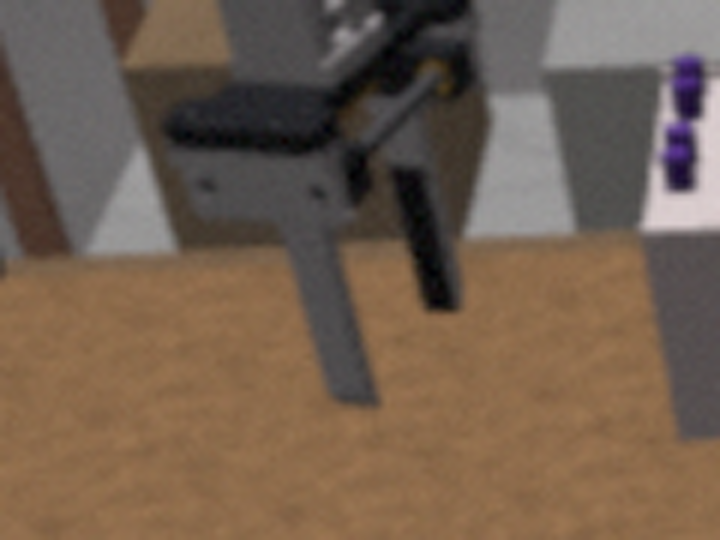

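View pics/s2g.png

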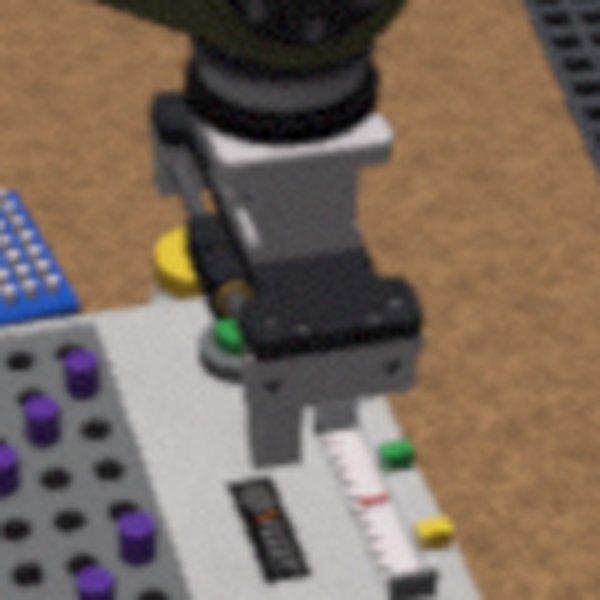

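Discrepancy: the visible fingertip sits about 39 mm above the projected TCP (or about 45 mm to +y, along the same camera ray), and this was already so in the start picture. I'll triangulate the gripper from both views to see which it is.

Run:
```python
from h import *
S=camera("side");T=camera("top");o=get_obs()
ps=lambda u:np.array(u)/5+[230,90]; pt=lambda u:np.array(u)/5+[180,150]
def tri(us,ut):
    o1,d1=ray(S,us);o2,d2=ray(T,ut)
    A=np.array([d1,-d2]).T; k=np.linalg.lstsq(A,o2-o1,rcond=None)[0]
    a,b=o1+k[0]*d1,o2+k[1]*d2; return (a+b)/2,np.linalg.norm(a-b)
for s,t in [((418,305),(690,105)),((250,340),(712,325)),((395,297),(678,167)),((285,325),(693,259))]:
    X,e=tri(ps(s),pt(t)); print(X,X-o["ee_pos"],e)
def big(f,x0,y0,w,h,k,n): cv2.imwrite(n,cv2.resize(cv2.imread(f)[y0:y0+h,x0:x0+w],None,fx=k,fy=k,interpolation=cv2.INTER_CUBIC))
big("pics/side2.png",265,135,60,60,10,"pics/s2h.png")
big("pics/top2.png",290,160,50,70,8,"pics/t2h.png")
big("pics/top1.png",180,180,120,60,6,"pics/t1h.png")
```

```text
[ 0.5876 -0.0605  0.284 ] [ 0.0388 -0.0852  0.1856] 0.0004401875348886314
[ 0.5242 -0.065   0.2772] [-0.0246 -0.0897  0.1788] 0.001015107055355828
[ 0.5745 -0.0567  0.2844] [ 0.0257 -0.0813  0.186 ] 0.009821937848624696
[ 0.5404 -0.0601  0.2796] [-0.0083 -0.0848  0.1812] 0.006036676774186943
```

View pics/s2h.png

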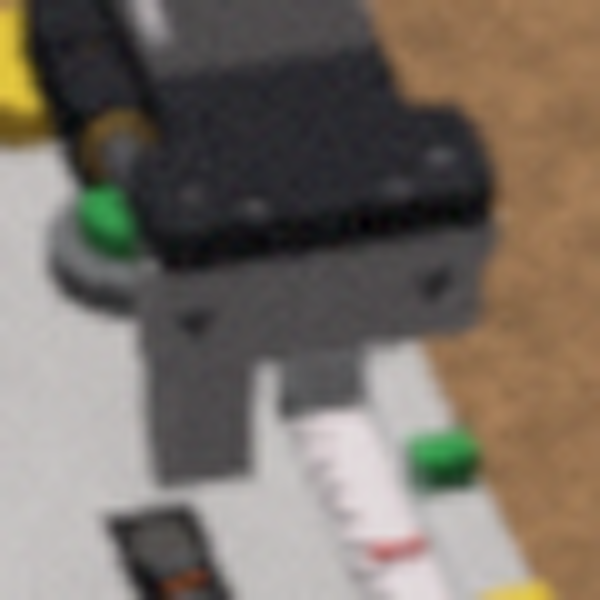

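View pics/t2h.png

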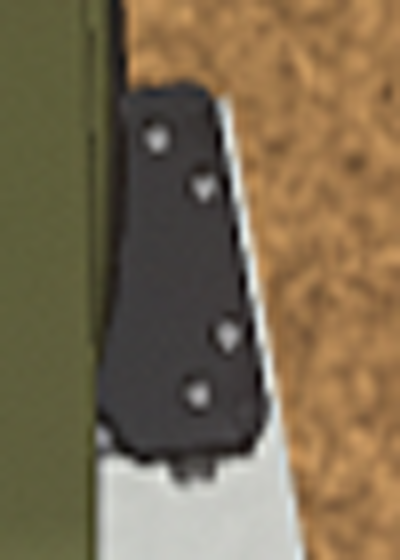

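View pics/t1h.png

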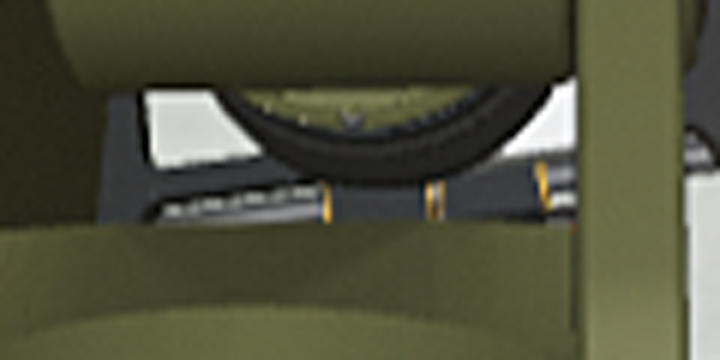

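The gripper carriage triangulates to dy = -87 mm, which is half the body width, so there is no lateral error. The finger end must really be about 39 mm higher than the reported TCP. Either way, a slow descent under force watch is safe.

>>> step_arm([
  [0,1.0,0,0,0,0],
  [0,0,0,0,0,0],
])

```text
time_s: 6.28
ee_pos: [0.5487, 0.0247, 0.0972]
eef_rot: [-1.571, 0.0, 0.123]
force: [-0.4, 0.5, 0.3]
grip_width: 0.0004
```

>>> step_arm([
  [0,1.0,0,0,0,0],
  [0,0,0,0,0,0],
])

```text
time_s: 6.52
ee_pos: [0.5487, 0.0247, 0.0963]
eef_rot: [-1.571, 0.0, 0.123]
force: [0.3, 0.7, 0.0]
grip_width: 0.0001
```

>>> step_arm([
  [0,1.0,0,0,0,0],
  [0,0,0,0,0,0],
])

```text
time_s: 6.78
ee_pos: [0.5487, 0.0247, 0.0953]
eef_rot: [-1.571, 0.0, 0.123]
force: [0.6, -0.5, -0.6]
grip_width: 0.0006
```

>>> step_arm([
  [0,1.0,0,0,0,0],
  [0,0,0,0,0,0],
])

```text
time_s: 7.02
ee_pos: [0.5487, 0.0247, 0.0942]
eef_rot: [-1.571, 0.0, 0.123]
force: [-0.3, -0.3, 0.3]
grip_width: 0.0004
```

>>> step_arm([
  [0,1.0,0,0,0,0],
  [0,0,0,0,0,0],
])

```text
time_s: 7.28
ee_pos: [0.5487, 0.0247, 0.0932]
eef_rot: [-1.571, 0.0, 0.123]
force: [-0.2, -0.0, 0.3]
grip_width: 0.0006
```

>>> step_arm([
  [0,1.0,0,0,0,0],
  [0,0,0,0,0,0],
])

```text
time_s: 7.52
ee_pos: [0.5487, 0.0247, 0.0923]
eef_rot: [-1.571, 0.0, 0.123]
force: [-0.7, 0.2, 0.1]
grip_width: 0.0007
```

>>> step_arm([
  [0,1.0,0,0,0,0],
  [0,0,0,0,0,0],
])

```text
time_s: 7.78
ee_pos: [0.5487, 0.0247, 0.0913]
eef_rot: [-1.571, 0.0, 0.123]
force: [0.1, 0.9, 0.4]
grip_width: 0.0007
```

>>> step_arm([
  [0,1.0,0,0,0,0],
  [0,0,0,0,0,0],
])

```text
time_s: 8.02
ee_pos: [0.5487, 0.0247, 0.0903]
eef_rot: [-1.571, 0.0, 0.123]
force: [-0.0, -0.2, -0.1]
grip_width: 0.0004
```

>>> step_arm([
  [0,1.5,0,0,0,0],
  [0,0,0,0,0,0],
])

```text
time_s: 8.28
ee_pos: [0.5487, 0.0247, 0.0887]
eef_rot: [-1.571, 0.0, 0.123]
force: [0.1, 0.7, 0.2]
grip_width: 0.0004
```

>>> step_arm([
  [0,1.5,0,0,0,0],
  [0,0,0,0,0,0],
])

```text
time_s: 8.52
ee_pos: [0.5487, 0.0247, 0.0872]
eef_rot: [-1.571, 0.0, 0.123]
force: [0.4, 0.4, 0.3]
grip_width: -0.0001
```

```bash
cat > tip.py <<'E'
import sys
from h import *
n=sys.argv[1]
S=camera("side");o=get_obs();a=np.ascontiguousarray(S["pixels"][:,:,::-1])
cv2.imwrite(f"pics/tip{n}.png",cv2.resize(a[150:220,255:335],None,fx=8,fy=8,interpolation=cv2.INTER_CUBIC))
print(o["time_s"],o["ee_pos"],o["force"])
# expected pixel of near bottom edge mid for tip offsets
p=np.load("p.npy"); zx=np.array([np.cos(p[2]),np.sin(p[2]),0]);zy=np.array([-np.sin(p[2]),np.cos(p[2]),0])
for d in (0,.03,.035,.04,.045):
    X=[o["ee_pos"]+sx*zx*.008-zy*.0125+[0,0,d] for sx in (-1,1)]
    print(d,((P(S,X)-[255,150]+.5)*8).round(0).tolist())
E
python3 tip.py 3
```

```text
8.575 [0.5488 0.0246 0.0873] [-0.4173 -0.3036 -0.2008]
0 [[227.0, 430.0], [281.0, 421.0]]
0.03 [[228.0, 352.0], [283.0, 343.0]]
0.035 [[228.0, 339.0], [284.0, 329.0]]
0.04 [[228.0, 325.0], [284.0, 316.0]]
0.045 [[229.0, 312.0], [285.0, 302.0]]
```

View pics/tip3.png

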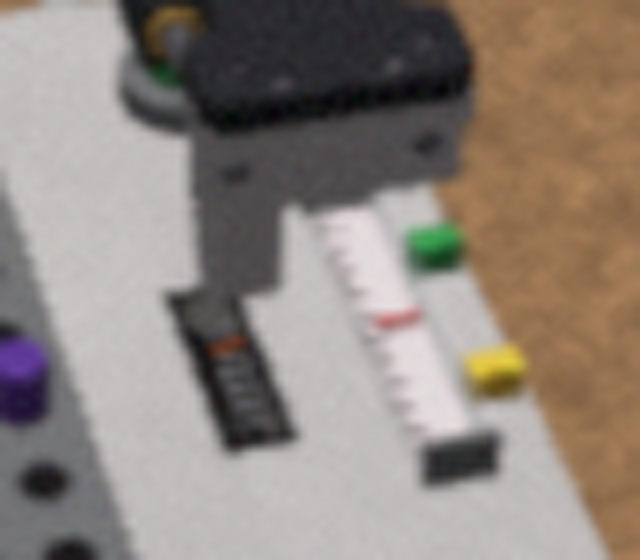

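Run:
```python
from h import *
S=camera("side")
t=np.array([.1433,.5307,.1661]);yw=-.2638
zt=np.array([-np.sin(yw),np.cos(yw),0]);xt=np.array([np.cos(yw),np.sin(yw),0])
for d in (0,.02,.04,.06,.08,.1):
    print(d,[((P(S,t+s*zt+[0,0,d])[0]-[50,0]+.5)*6).round(0).tolist() for s in (-.0595,-.047,.047,.0595)])
```

```text
0 [[378.0, 496.0], [389.0, 483.0], [464.0, 390.0], [473.0, 379.0]]
0.02 [[367.0, 456.0], [378.0, 443.0], [454.0, 352.0], [464.0, 340.0]]
0.04 [[356.0, 415.0], [367.0, 403.0], [445.0, 312.0], [454.0, 301.0]]
0.06 [[344.0, 374.0], [356.0, 361.0], [435.0, 272.0], [445.0, 260.0]]
0.08 [[332.0, 331.0], [344.0, 318.0], [425.0, 230.0], [435.0, 219.0]]
0.1 [[320.0, 287.0], [332.0, 275.0], [414.0, 188.0], [424.0, 177.0]]
```

The visible fingertips sat about 40 mm above the TCP at the start too, and the shut fingers look oddly short. I'll lift and cycle the gripper under the camera to understand the geometry.

>>> step_arm([
  [0,-40,0,0,0,0],
  [0,-40,0,0,0,0],
  [0,0,0,0,0,0],
  [0,0,0,0,0,0],
], gripper=1)

```text
time_s: 9.12
ee_pos: [0.5484, 0.0247, 0.1665]
eef_rot: [-1.571, 0.001, 0.123]
force: [0.5, 0.3, -1.1]
grip_width: 0.0372
```

```bash
python3 look.py 4
```

```text
9.225 [0.5482 0.0247 0.166 ] [-1.5705  0.0021  0.1227] [-0.7374  0.67    0.5095]
tcp in mixer mm [ 29.4409 -38.6785]
```

View pics/side4.png

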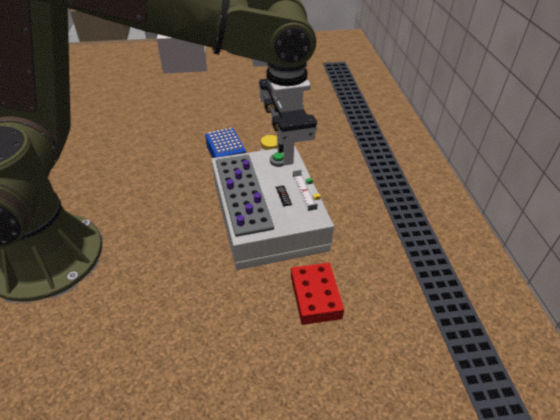

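View pics/side4c.png

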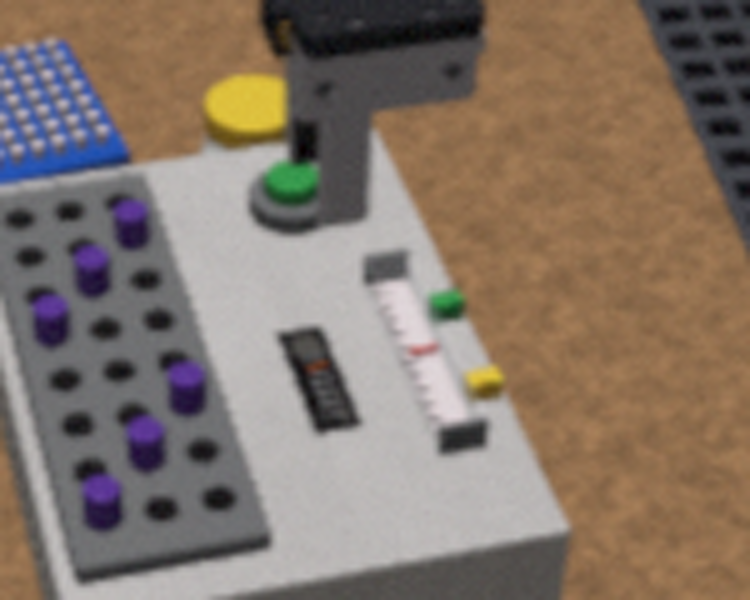

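View pics/top4.png

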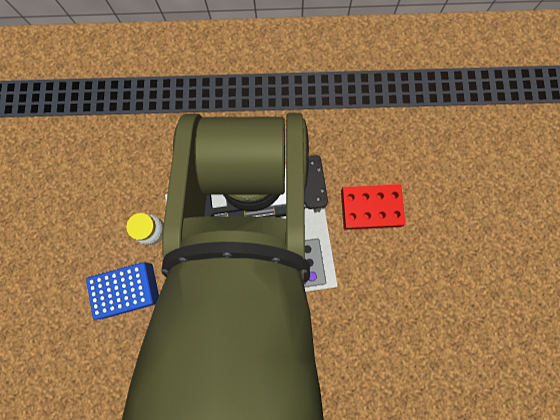

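Run:
```python
from h import *
S=camera("side")
zt=np.array([-np.sin(.1227),np.cos(.1227),0]);xt=np.array([np.cos(.1227),np.sin(.1227),0])
for t,s,k,off in [([.5482,.0247,.166],-.033,5,(220,120)),([.5488,.0246,.0873],-.0125,8,(255,150)),([.5485,.0337,.1666],-.0125,5,(220,120))]:
  for d in (.03,.04,.05): print(d,[((P(S,np.array(t)+s*zt+x*xt+[0,0,d])[0]-off+.5)*k).round(0).tolist() for x in (-.008,0,.008)])
o=get_obs();print(o["grip_width"])
```

```text
0.03 [[332.0, 262.0], [350.0, 259.0], [369.0, 256.0]]
0.04 [[332.0, 243.0], [351.0, 240.0], [370.0, 237.0]]
0.05 [[333.0, 224.0], [351.0, 221.0], [370.0, 218.0]]
0.03 [[228.0, 352.0], [256.0, 347.0], [283.0, 343.0]]
0.04 [[229.0, 325.0], [257.0, 321.0], [284.0, 316.0]]
0.05 [[229.0, 298.0], [257.0, 294.0], [285.0, 289.0]]
0.03 [[317.0, 217.0], [335.0, 214.0], [353.0, 211.0]]
0.04 [[317.0, 198.0], [335.0, 196.0], [353.0, 193.0]]
0.05 [[317.0, 179.0], [336.0, 177.0], [354.0, 174.0]]
0.04923242963569368
```

The fingers simply slide along the jaw axis, and the mounts hide the shut pair. The real fingertip is about 45 ± 5 mm above the reported TCP, so I expect contact at a reported z of about 0.046–0.062. I'll shut the gripper and descend again, slowly below 0.08.

>>> step_arm([
  [0,20,0,0,0,0],
  [0,20,0,0,0,0],
  [0,15,0,0,0,0],
  [0,10,0,0,0,0],
  [0,8,0,0,0,0],
  [0,5,0,0,0,0],
  [0,4,0,0,0,0],
  [0,3,0,0,0,0],
  [0,0,0,0,0,0],
  [0,0,0,0,0,0],
], gripper=-1)

```text
time_s: 10.52
ee_pos: [0.5489, 0.0247, 0.0825]
eef_rot: [-1.571, -0.0, 0.123]
force: [0.9, -0.9, -0.2]
grip_width: 0.0007
```

>>> step_arm([
  [0,1.5,0,0,0,0],
  [0,1.5,0,0,0,0],
  [0,0,0,0,0,0],
])

```text
time_s: 10.9
ee_pos: [0.5487, 0.0247, 0.0792]
eef_rot: [-1.571, 0.0, 0.123]
force: [-0.6, 0.6, 0.3]
grip_width: 0.0007
```

```bash
python3 tip.py 5
```

```text
10.95 [0.5488 0.0247 0.0793] [-0.0608  0.4111  0.0118]
0 [[226.0, 450.0], [280.0, 441.0]]
0.03 [[228.0, 373.0], [283.0, 364.0]]
0.035 [[228.0, 360.0], [283.0, 351.0]]
0.04 [[228.0, 347.0], [283.0, 337.0]]
0.045 [[228.0, 333.0], [284.0, 324.0]]
```

View pics/tip5.png

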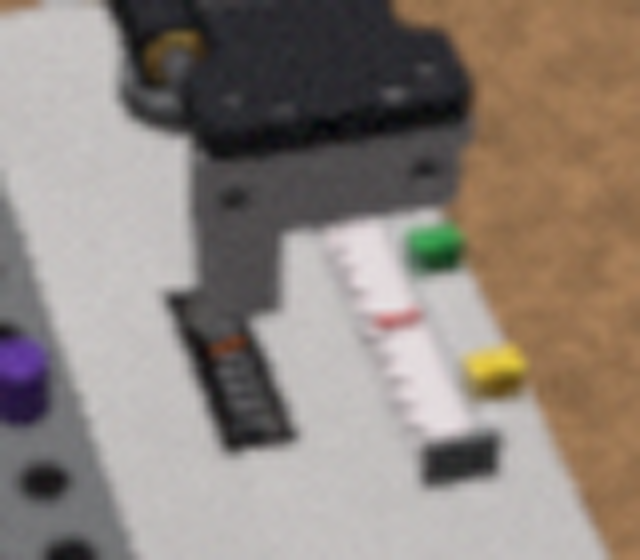

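>>> step_arm([
  [0,1.5,0,0,0,0],
  [0,1.5,0,0,0,0],
  [0,1.5,0,0,0,0],
  [0,1.5,0,0,0,0],
])

```text
time_s: 11.45
ee_pos: [0.5488, 0.0247, 0.0732]
eef_rot: [-1.571, -0.0, 0.123]
force: [-0.0, -0.8, -0.5]
grip_width: 0.0004
```

>>> step_arm([
  [0,1,0,0,0,0],
  [0,1,0,0,0,0],
])

```text
time_s: 11.7
ee_pos: [0.5488, 0.0247, 0.0713]
eef_rot: [-1.571, 0.0, 0.123]
force: [-0.2, 0.8, 0.1]
grip_width: 0.0005
```

>>> step_arm([
  [0,1,0,0,0,0],
  [0,1,0,0,0,0],
])

```text
time_s: 11.95
ee_pos: [0.5488, 0.0247, 0.0693]
eef_rot: [-1.571, -0.0, 0.123]
force: [-0.4, 0.5, 0.8]
grip_width: 0.0006
```

>>> step_arm([
  [0,1,0,0,0,0],
  [0,1,0,0,0,0],
])

```text
time_s: 12.2
ee_pos: [0.5488, 0.0247, 0.0673]
eef_rot: [-1.571, -0.0, 0.123]
force: [0.1, 0.3, 1.5]
grip_width: 0.0008
```

>>> step_arm([
  [0,1,0,0,0,0],
  [0,1,0,0,0,0],
])

```text
time_s: 12.45
ee_pos: [0.5488, 0.0247, 0.0653]
eef_rot: [-1.571, 0.0, 0.123]
force: [0.2, 0.6, 0.7]
grip_width: 0.0004
```

>>> step_arm([
  [0,1,0,0,0,0],
  [0,0,0,0,0,0],
])

```text
time_s: 12.7
ee_pos: [0.5488, 0.0247, 0.0643]
eef_rot: [-1.571, 0.0, 0.123]
force: [-0.4, 0.1, -0.7]
grip_width: 0.0004
```

```bash
python3 tip.py 6
```

```text
12.75 [0.5488 0.0247 0.0643] [-0.0747 -0.497  -0.8858]
0 [[225.0, 488.0], [279.0, 478.0]]
0.03 [[227.0, 412.0], [281.0, 403.0]]
0.035 [[227.0, 399.0], [282.0, 390.0]]
0.04 [[227.0, 386.0], [282.0, 377.0]]
0.045 [[228.0, 373.0], [283.0, 364.0]]
```

View pics/tip6.png

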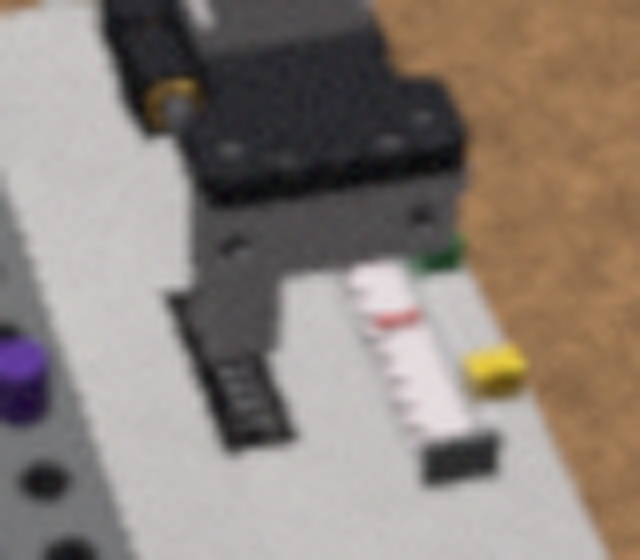

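Run:
```python
from h import *
S=camera("side");p=np.load("p.npy")
for z in (.1,.105,.11,.115):
    for u in ((207,358),(276,350)):
        X=onz(S,(u[0]/8+254.5,u[1]/8+149.5),z); print(z,np.array([[np.cos(p[2]),np.sin(p[2])],[-np.sin(p[2]),np.cos(p[2])]])@(X[:2]-p[:2])*1e3)
```

```text
0.1 [ 20.7163 -33.9348]
0.1 [ 40.7049 -35.4965]
0.105 [ 19.2661 -39.2163]
0.105 [ 39.1085 -40.7666]
0.11 [ 17.8159 -44.4977]
0.11 [ 37.512  -46.0366]
0.115 [ 16.3657 -49.7792]
0.115 [ 35.9156 -51.3066]
```

By the side ray, the tip is still at about z 0.115, so I keep going down.

>>> step_arm([
  [0,1,0,0,0,0],
  [0,1,0,0,0,0],
])

```text
time_s: 13.05
ee_pos: [0.5488, 0.0247, 0.0623]
eef_rot: [-1.571, -0.0, 0.123]
force: [-0.1, -0.2, -0.7]
grip_width: 0.0004
```

>>> step_arm([
  [0,1,0,0,0,0],
  [0,1,0,0,0,0],
])

```text
time_s: 13.3
ee_pos: [0.5487, 0.0247, 0.0603]
eef_rot: [-1.571, 0.0, 0.123]
force: [0.0, -0.3, -0.3]
grip_width: 0.0002
```

>>> step_arm([
  [0,1,0,0,0,0],
  [0,0,0,0,0,0],
])

```text
time_s: 13.55
ee_pos: [0.5487, 0.0247, 0.0593]
eef_rot: [-1.571, 0.0, 0.123]
force: [0.1, -0.7, -0.2]
grip_width: 0.0004
```

>>> step_arm([
  [0,1,0,0,0,0],
  [0,0,0,0,0,0],
])

```text
time_s: 13.8
ee_pos: [0.5488, 0.0247, 0.0583]
eef_rot: [-1.571, 0.0, 0.123]
force: [0.0, 1.0, -0.7]
grip_width: 0.0005
```

>>> step_arm([
  [0,1,0,0,0,0],
  [0,0,0,0,0,0],
])

```text
time_s: 14.05
ee_pos: [0.5488, 0.0247, 0.0573]
eef_rot: [-1.571, 0.0, 0.123]
force: [0.5, -0.1, -0.3]
grip_width: 0.0006
```

>>> step_arm([
  [0,1,0,0,0,0],
  [0,0,0,0,0,0],
])

```text
time_s: 14.3
ee_pos: [0.5489, 0.0247, 0.0565]
eef_rot: [-1.571, -0.0, 0.123]
force: [-0.8, 0.3, 2.4]
grip_width: 0.0007
```

```bash
python3 tip.py 7
```

```text
14.35 [0.5489 0.0247 0.0565] [-1.2945 -0.0382  2.9986]
0 [[225.0, 507.0], [278.0, 497.0]]
0.03 [[227.0, 432.0], [281.0, 423.0]]
0.035 [[227.0, 419.0], [281.0, 410.0]]
0.04 [[227.0, 407.0], [282.0, 397.0]]
0.045 [[228.0, 394.0], [282.0, 384.0]]
```

View pics/tip7.png

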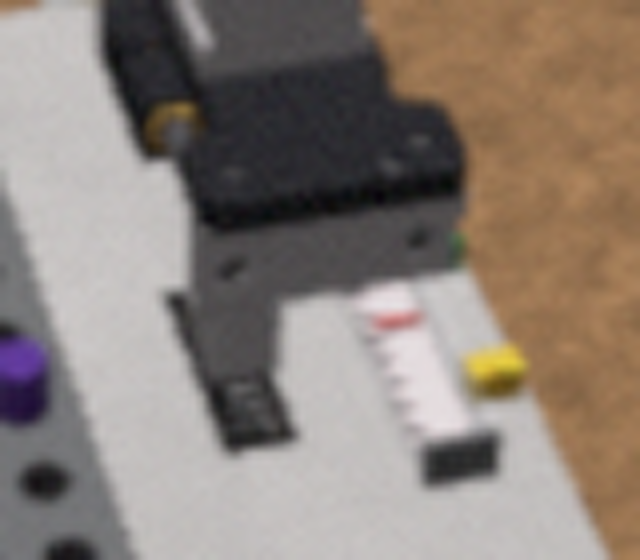

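>>> step_arm([
  [0,0.5,0,0,0,0],
  [0,0,0,0,0,0],
  [0,0,0,0,0,0],
])

```text
time_s: 14.72
ee_pos: [0.5489, 0.0247, 0.056]
eef_rot: [-1.571, -0.0, 0.123]
force: [-0.7, 0.1, 3.7]
grip_width: 0.0005
```

```bash
python3 -c "
from h import *
for i in range(4):
    camera('side'); o=get_obs(); print(o['time_s'],o['ee_pos'],o['force'],o['moment'])"
```

```text
14.775 [0.5489 0.0247 0.056 ] [-0.3277 -0.0743  4.2738] [0.0398 0.1113 0.0031]
14.825 [0.5489 0.0247 0.056 ] [-0.6959  1.1917  3.5145] [ 0.0063  0.1035 -0.003 ]
14.875 [0.5488 0.0247 0.0559] [-0.4522 -0.1263  3.8132] [ 0.0519  0.1487 -0.0162]
14.925 [0.5489 0.0247 0.0559] [-0.9637 -0.1419  3.8858] [0.005  0.1631 0.0201]
```

Contact is soft, at about 2.7 N and then 3.9 N (roughly the expected spring), so it is the wheel. I'll press to about 6.5 N and roll 6 mm as a test.

>>> step_arm([
  [0,0.35,0,0,0,0],
  [0,0.35,0,0,0,0],
  [0,0,0,0,0,0],
])

```text
time_s: 15.3
ee_pos: [0.5489, 0.0247, 0.0553]
eef_rot: [-1.571, -0.0, 0.123]
force: [-1.4, 0.2, 6.6]
grip_width: 0.0004
```

>>> step_arm([
  [0,0,1.5,0,0,0],
  [0,0,1.5,0,0,0],
  [0,0,1.5,0,0,0],
  [0,0,1.5,0,0,0],
])

```text
time_s: 15.8
ee_pos: [0.5483, 0.0302, 0.0555]
eef_rot: [-1.572, -0.001, 0.123]
force: [-1.0, -2.9, 7.3]
grip_width: 0.0004
```

```bash
python3 tip.py 8
```

```text
15.85 [0.5483 0.0304 0.0555] [-1.8863 -2.2073  8.4861]
0 [[221.0, 496.0], [273.0, 486.0]]
0.03 [[222.0, 421.0], [276.0, 412.0]]
0.035 [[222.0, 408.0], [276.0, 399.0]]
0.04 [[222.0, 396.0], [277.0, 386.0]]
0.045 [[223.0, 383.0], [277.0, 373.0]]
```

View pics/tip8.png

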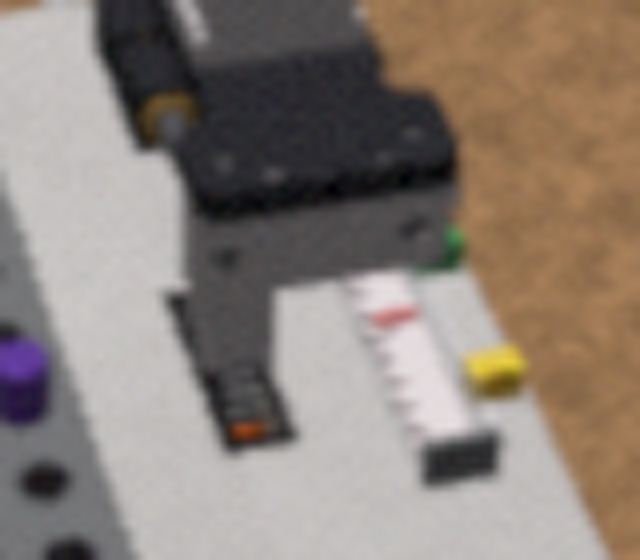

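The wheel rolls with it: the pointer went from crop row 320 to 315, and the orange mark came up at (248,430). The force is about 8 N, so I ease off 0.2 mm and continue.

>>> step_arm([
  [0,-0.2,1.5,0,0,0],
  [0,0,1.5,0,0,0],
  [0,0,1.5,0,0,0],
  [0,0,1.5,0,0,0],
])

```text
time_s: 16.35
ee_pos: [0.5475, 0.0363, 0.0557]
eef_rot: [-1.571, -0.001, 0.123]
force: [-1.3, -3.2, 6.7]
grip_width: 0.0001
```

>>> step_arm([
  [0,0,1.5,0,0,0],
  [0,0,1.5,0,0,0],
  [0,0,1.5,0,0,0],
  [0,0,1.5,0,0,0],
])

```text
time_s: 16.85
ee_pos: [0.5467, 0.0424, 0.0554]
eef_rot: [-1.571, -0.0, 0.123]
force: [0.6, -1.7, 4.0]
grip_width: 0.0005
```

```bash
python3 tip.py 9
```

```text
16.9 [0.5466 0.0425 0.0554] [ 0.1773 -1.383   3.8283]
0 [[209.0, 468.0], [262.0, 459.0]]
0.03 [[210.0, 393.0], [264.0, 384.0]]
0.035 [[211.0, 381.0], [264.0, 371.0]]
0.04 [[211.0, 368.0], [265.0, 358.0]]
0.045 [[211.0, 355.0], [265.0, 345.0]]
```

View pics/tip9.png

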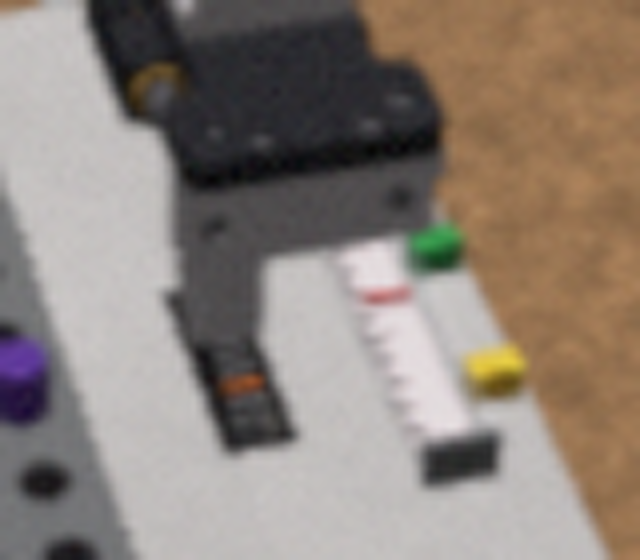

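```bash
cat > ptr.py <<'E'
import sys
from h import *
S=camera("side");p=np.load("p.npy")
u=np.array([float(v) for v in sys.argv[1:3]])/8+[254.5,149.5]
for z in (.095,.1):
    X=onz(S,u,z); print(z,np.array([[np.cos(p[2]),np.sin(p[2])],[-np.sin(p[2]),np.cos(p[2])]])@(X[:2]-p[:2])*1e3)
E
python3 ptr.py 398 320; python3 ptr.py 386 295;  python3 ptr.py 412 248
```

```text
0.095 [ 80.1917 -26.4462]
0.1 [ 78.32   -31.7437]
0.095 [ 79.9998 -15.0759]
0.1 [ 78.1296 -20.456 ]
0.095 [93.6378  3.2401]
0.1 [91.6685 -2.273 ]
```

>>> step_arm([
  [0,-5,0,0,0,0],
  [0,-3,0,0,0,0],
  [0,0,-9,0,0,0],
  [0,0,-9,0,0,0],
  [0,4,0,0,0,0],
  [0,2.5,0,0,0,0],
  [0,0,0,0,0,0],
])

```text
time_s: 17.92
ee_pos: [0.5487, 0.0246, 0.0567]
eef_rot: [-1.571, 0.0, 0.123]
force: [-0.6, -0.9, 1.3]
grip_width: 0.0002
```

The pointer has gone about 11.3 mm, so roughly 15 mm (23 mm of rim) remains. Now the second stroke.

>>> step_arm([
  [0,0.7,0,0,0,0],
  [0,0.6,0,0,0,0],
  [0,0,0,0,0,0],
])

```text
time_s: 18.3
ee_pos: [0.5489, 0.0247, 0.0558]
eef_rot: [-1.571, -0.0, 0.123]
force: [-1.4, -1.0, 5.0]
grip_width: 0.0006
```

>>> step_arm([
  [0,0,1.5,0,0,0],
  [0,0,1.5,0,0,0],
  [0,0,1.5,0,0,0],
  [0,0,1.5,0,0,0],
])

```text
time_s: 18.8
ee_pos: [0.5482, 0.0306, 0.0559]
eef_rot: [-1.571, -0.0, 0.123]
force: [-1.9, -3.1, 6.2]
grip_width: 0.0005
```

>>> step_arm([
  [0,0,1.5,0,0,0],
  [0,0,1.5,0,0,0],
  [0,0,1.5,0,0,0],
  [0,0,1.5,0,0,0],
])

```text
time_s: 19.3
ee_pos: [0.5475, 0.0366, 0.0559]
eef_rot: [-1.571, -0.001, 0.123]
force: [-1.5, -2.7, 5.3]
grip_width: 0.0008
```

```bash
python3 tip.py 10
```

```text
19.35 [0.5475 0.0368 0.0559] [-1.0784 -2.6007  6.1809]
0 [[215.0, 480.0], [267.0, 471.0]]
0.03 [[216.0, 405.0], [270.0, 396.0]]
0.035 [[216.0, 393.0], [270.0, 383.0]]
0.04 [[216.0, 380.0], [270.0, 370.0]]
0.045 [[217.0, 367.0], [271.0, 357.0]]
```

View pics/tip10.png

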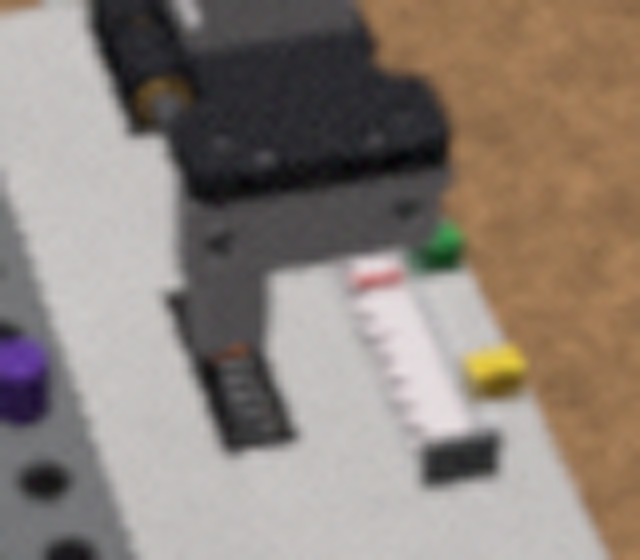

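The pointer is at crop (377,276), with about 7 mm to go. I add 5 mm more of this stroke, then lift and come back for a short third one.

>>> step_arm([
  [0,0,1.5,0,0,0],
  [0,0,1.5,0,0,0],
  [0,0,1.5,0,0,0],
  [0,0,0,0,0,0],
  [0,-5,0,0,0,0],
  [0,-3,0,0,0,0],
])

```text
time_s: 20.1
ee_pos: [0.5467, 0.0412, 0.0637]
eef_rot: [-1.571, 0.0, 0.123]
force: [1.0, -0.2, 1.1]
grip_width: 0.0004
```

>>> step_arm([
  [0,-20,-8,0,0,0],
  [0,-30,-8,0,0,0],
  [0,-40,0,0,0,0],
  [0,0,0,0,0,0],
  [0,0,0,0,0,0],
])

```text
time_s: 20.72
ee_pos: [0.5483, 0.0253, 0.1527]
eef_rot: [-1.571, 0.001, 0.123]
force: [-0.1, -0.0, -0.8]
grip_width: 0.0002
```

```bash
python3 tip.py 11; python3 look.py 11
```

```text
20.775 [0.5481 0.0252 0.1524] [ 1.2541 -0.7791 -0.0628]
0 [[227.0, 255.0], [284.0, 246.0]]
0.03 [[229.0, 170.0], [287.0, 160.0]]
0.035 [[229.0, 155.0], [287.0, 146.0]]
0.04 [[229.0, 140.0], [288.0, 131.0]]
0.045 [[230.0, 125.0], [288.0, 116.0]]
20.875 [0.5482 0.0252 0.1524] [-1.5705  0.002   0.1229] [-0.9014  0.7376 -0.3214]
tcp in mixer mm [ 29.4968 -38.137 ]
```

View pics/tip11.png

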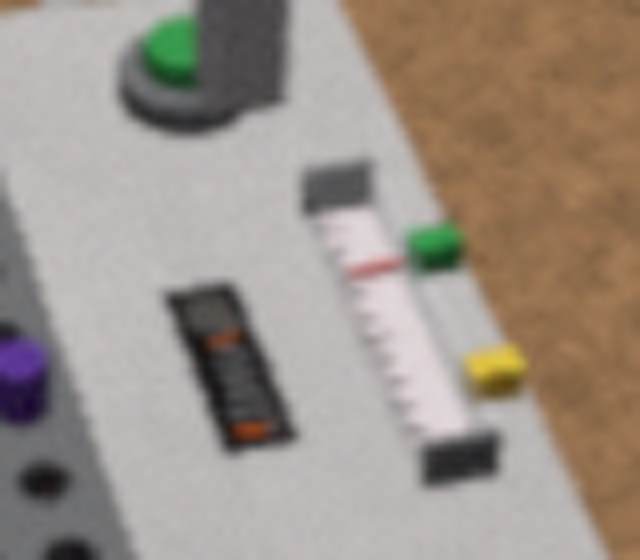

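View pics/top11c.png

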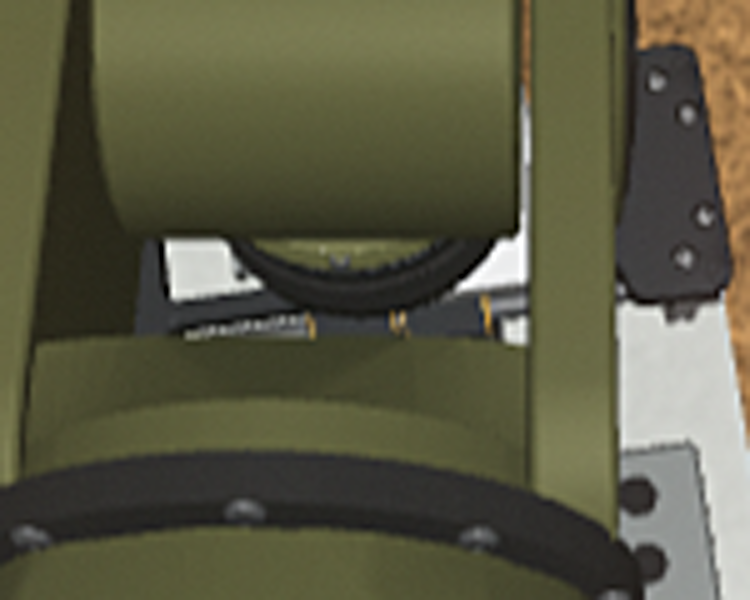

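```bash
python3 - <<'E'
from h import *
S=camera("side");p=np.load("p.npy")
Ri=np.array([[np.cos(p[2]),np.sin(p[2])],[-np.sin(p[2]),np.cos(p[2])]])
for z in (.094,.097,.1):
  print(z,[ (Ri@(onz(S,np.array(u)/8+[254.5,149.5],z)[:2]-p[:2])*1e3).round(1).tolist() for u in ((398,320),(373,269),(425,317),(405,264))])
# green tab outline prediction for y mid
for ym in (-5,-2.5,0): print(ym,[((P(S,M(p,[x/1e3,(ym+dy)/1e3,z]))[0]-[254.5,149.5])*8).round(0).tolist() for x,dy,z in ((92,-5,.102),(92,5,.102),(108,-5,.102),(108,5,.102),(92,-5,.09),(108,-5,.09))])
E
cp pics/tip11.png pics/t.png; python3 -c "
import cv2;a=cv2.imread('pics/side11.png');cv2.imwrite('pics/s11z.png',cv2.resize(a[165:210,290:330],None,fx=14,fy=14,interpolation=cv2.INTER_CUBIC))
a=cv2.imread('pics/side0.png');cv2.imwrite('pics/s0z.png',cv2.resize(a[165:210,290:330],None,fx=14,fy=14,interpolation=cv2.INTER_CUBIC))"
```

```text
0.094 [[80.6, -25.4], [80.0, -1.9], [88.6, -26.1], [89.9, -2.1]]
0.097 [[79.4, -28.6], [78.9, -5.2], [87.4, -29.2], [88.7, -5.4]]
0.1 [[78.3, -31.7], [77.8, -8.5], [86.3, -32.4], [87.5, -8.7]]
-5 [[421.0, 259.0], [411.0, 238.0], [473.0, 251.0], [463.0, 229.0], [419.0, 290.0], [471.0, 281.0]]
-2.5 [[419.0, 254.0], [409.0, 232.0], [471.0, 245.0], [460.0, 224.0], [417.0, 285.0], [468.0, 276.0]]
0 [[416.0, 249.0], [406.0, 227.0], [468.0, 240.0], [458.0, 219.0], [414.0, 279.0], [465.0, 271.0]]
```

View pics/s11z.png

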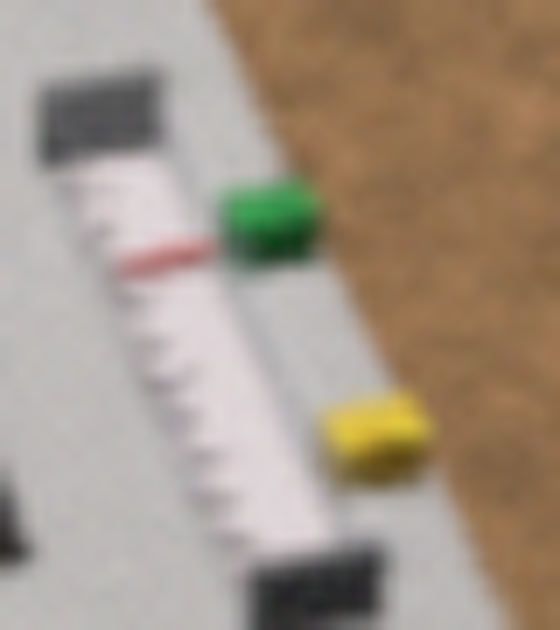

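View pics/s0z.png

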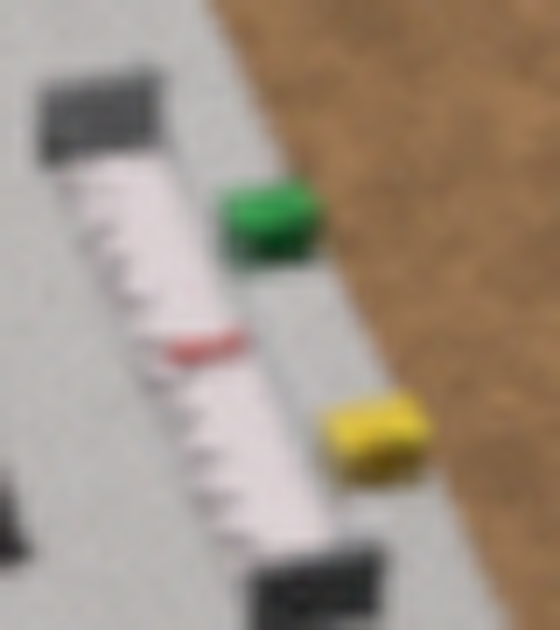

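The pointer is at about -5.5 mm against the tab's -2.5 mm, so 3 mm of travel (4.5 mm of rim) remains.

>>> step_arm([
  [0.5,40,2,0,0,0],
  [0,30,0,0,0,0],
  [0,15,0,0,0,0],
  [0,5,0,0,0,0],
  [0,3,0,0,0,0],
  [0,1.5,0,0,0,0],
  [0,0,0,0,0,0],
])

```text
time_s: 21.8
ee_pos: [0.5492, 0.0272, 0.0595]
eef_rot: [-1.571, -0.001, 0.123]
force: [-0.7, 0.4, 0.0]
grip_width: 0.0003
```

>>> step_arm([
  [0,1.5,0,0,0,0],
  [0,1.0,0,0,0,0],
  [0,0.7,0,0,0,0],
  [0,0,0,0,0,0],
])

```text
time_s: 22.3
ee_pos: [0.5492, 0.0272, 0.0561]
eef_rot: [-1.571, -0.001, 0.123]
force: [0.9, -0.2, 4.6]
grip_width: 0.0005
```

>>> step_arm([
  [0,0.4,0,0,0,0],
  [0,0,1.5,0,0,0],
  [0,0,1.5,0,0,0],
  [0,0,1.5,0,0,0],
  [0,0,0.5,0,0,0],
  [0,0,0,0,0,0],
])

```text
time_s: 23.05
ee_pos: [0.5486, 0.0319, 0.0559]
eef_rot: [-1.571, -0.001, 0.123]
force: [-1.4, -1.8, 5.6]
grip_width: 0.0007
```

>>> step_arm([
  [0,-5,0,0,0,0],
  [0,-10,0,0,0,0],
  [0,-30,0,0,0,0],
  [0,-40,0,0,0,0],
  [0,-20,0,0,0,0],
  [0,0,0,0,0,0],
])

```text
time_s: 23.8
ee_pos: [0.5489, 0.0323, 0.1619]
eef_rot: [-1.571, -0.003, 0.123]
force: [-0.4, -0.6, -1.0]
grip_width: 0.0005
```

```bash
python3 tip.py 12; python3 look.py 12; python3 -c "
import cv2;a=cv2.imread('pics/side12.png');cv2.imwrite('pics/s12z.png',cv2.resize(a[165:210,290:330],None,fx=14,fy=14,interpolation=cv2.INTER_CUBIC))"
```

```text
23.85 [0.5483 0.0322 0.1605] [-0.7071  0.0607 -0.1797]
0 [[225.0, 216.0], [281.0, 207.0]]
0.03 [[226.0, 129.0], [284.0, 120.0]]
0.035 [[226.0, 114.0], [285.0, 105.0]]
0.04 [[227.0, 99.0], [285.0, 90.0]]
0.045 [[227.0, 84.0], [286.0, 75.0]]
23.95 [0.5478 0.0322 0.1593] [-1.5706  0.0017  0.1229] [-0.374   0.5414 -0.4754]
tcp in mixer mm [ 29.9852 -31.1816]
```

View pics/s12z.png

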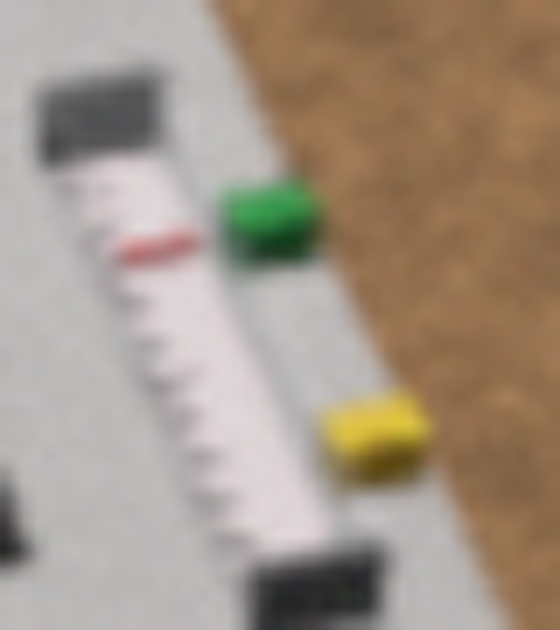

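The pointer is now at about -2.6 mm by the side view. I swing the arm to +y to confirm from the top camera before pressing.

>>> step_arm([
  [0,-10,50,0,0,0],
  [0,0,50,0,0,0],
  [0,0,50,0,0,0],
  [0,0,50,0,0,0],
  [0,0,50,0,0,0],
  [0,0,50,0,0,0],
  [0,0,50,0,0,0],
  [0,0,0,0,0,0],
  [0,0,0,0,0,0],
])

```text
time_s: 25.08
ee_pos: [0.5053, 0.3789, 0.1694]
eef_rot: [-1.572, 0.001, 0.123]
force: [-0.1, -0.2, 0.2]
grip_width: 0.0004
```

```bash
python3 look.py 13;python3 -c "
import cv2;a=cv2.imread('pics/top13.png');cv2.imwrite('pics/t13z.png',cv2.resize(a[170:235,220:310],None,fx=8,fy=8,interpolation=cv2.INTER_CUBIC))"
```

```text
25.175 [0.5058 0.3784 0.1701] [-1.5712  0.0005  0.1216] [ 0.6361 -0.3941  0.3067]
tcp in mixer mm [ 30.5664 317.5435]
```

View pics/t13z.png

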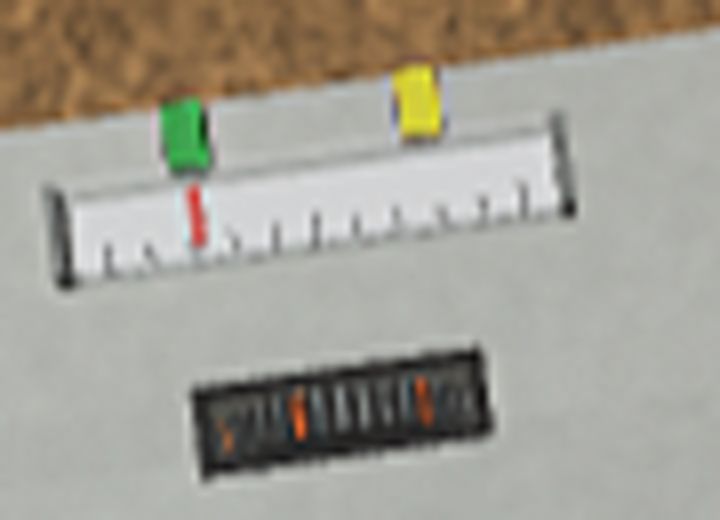

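View pics/side13c.png

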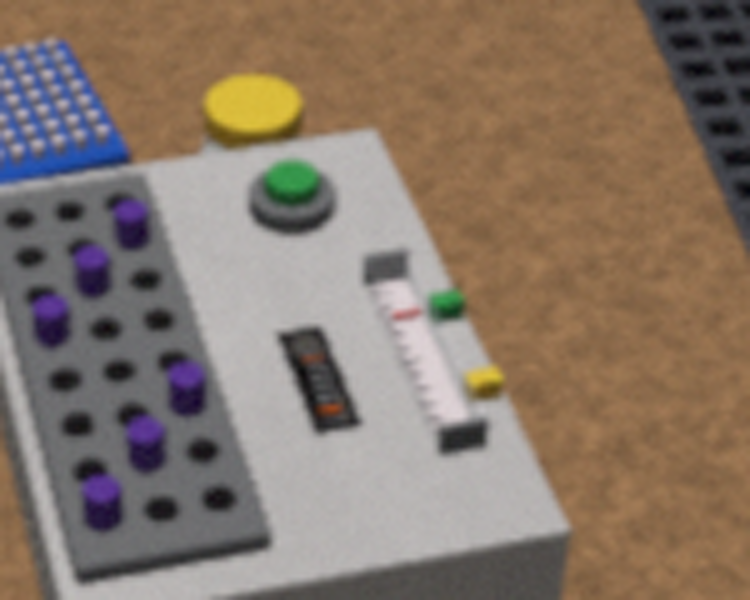

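Run:
```python
from h import *
T=camera("top");p=np.load("p.npy")
Ri=np.array([[np.cos(p[2]),np.sin(p[2])],[-np.sin(p[2]),np.cos(p[2])]])
f=lambda u,z,o=(219.5,169.5):(Ri@(onz(T,np.array(u)/8+o,z)[:2]-p[:2])*1e3).round(1).tolist()
for z in (.094,.097): print(z,"tip",f((194,186),z),"base",f((201,247),z),"slot", f((343,412),.09))
print("green",f((169,169),.102),f((209,164),.102),f((170,176),.09),f((212,172),.09),f((162,101),.102),f((205,98),.102))
o=get_obs();b=M(p,[.05,.095,.108])[0];d=(b-o["ee_pos"])*1e3;a=o["eef_rot"][2]
print(b,d,"tool x,z",d[0]*np.cos(a)+d[1]*np.sin(a),-d[0]*np.sin(a)+d[1]*np.cos(a))
```

```text
0.094 tip [89.5, -2.5] base [74.4, -2.3] slot [30.6, -30.5]
0.097 tip [88.7, -2.7] base [73.7, -2.6] slot [30.6, -30.5]
green [92.4, 2.2] [92.3, -7.3] [93.8, 3.3] [93.3, -6.9] [109.2, 1.9] [108.5, -8.4]
[0.5523 0.1599 0.108 ] [  46.3861 -218.5277  -62.3608] tool x,z 19.588942085387448 -222.53605354810594
```

Top view: pointer tip at y = -2.6 mm, green tab middle at about -2.5 mm. The setting is right, so now the start button.

>>> step_arm([
  [5,0,-45,0,0,0],
  [5,0,-45,0,0,0],
  [5,0,-45,0,0,0],
  [4.5,0,-45,0,0,0],
  [0,10,-42.5,0,0,0],
  [0,25,0,0,0,0],
  [0,25,0,0,0,0],
  [0,15,0,0,0,0],
  [0,5,0,0,0,0],
  [0,0,0,0,0,0],
  [0,0,0,0,0,0],
])

```text
time_s: 26.6
ee_pos: [0.5525, 0.1612, 0.0913]
eef_rot: [-1.571, -0.001, 0.123]
force: [-0.8, -1.1, 0.6]
grip_width: 0.0007
```

```bash
python3 look.py 14
```

```text
26.7 [0.5524 0.1612 0.0911] [-1.5707 -0.001   0.1229] [-0.4209  0.4142 -0.2721]
tcp in mixer mm [50.2517 96.3199]
```

View pics/side14c.png

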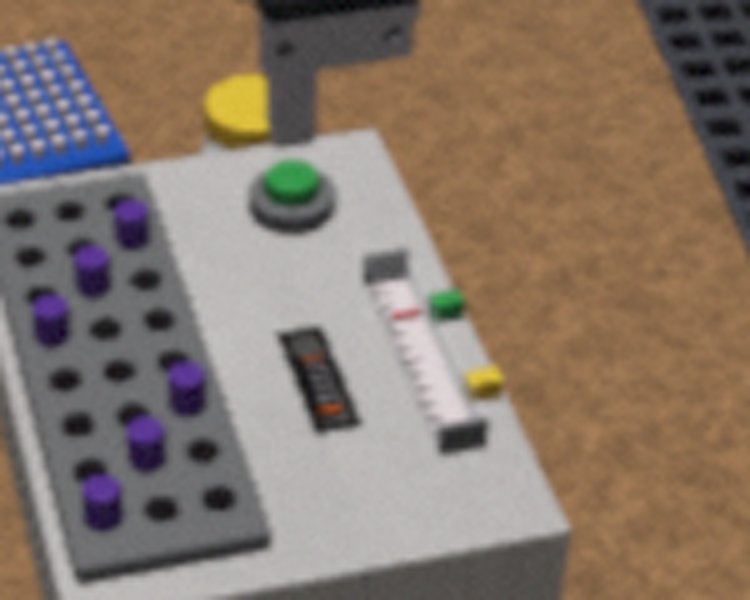

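>>> step_arm([
  [0,8,-1.3,0,0,0],
  [0,6,0,0,0,0],
  [0,3,0,0,0,0],
  [0,1,0,0,0,0],
  [0,0,0,0,0,0],
])

```text
time_s: 27.32
ee_pos: [0.5523, 0.1598, 0.0726]
eef_rot: [-1.571, -0.0, 0.123]
force: [-1.5, 0.1, 1.1]
grip_width: 0.0006
```

>>> step_arm([
  [0,1,0,0,0,0],
  [0,1,0,0,0,0],
  [0,1,0,0,0,0],
])

```text
time_s: 27.7
ee_pos: [0.5524, 0.1599, 0.0696]
eef_rot: [-1.571, -0.0, 0.123]
force: [-1.2, 1.5, 3.2]
grip_width: 0.0004
```

>>> step_arm([
  [0,1,0,0,0,0],
  [0,1,0,0,0,0],
])

```text
time_s: 27.95
ee_pos: [0.5524, 0.1599, 0.0675]
eef_rot: [-1.571, -0.0, 0.123]
force: [-1.1, -0.2, 5.0]
grip_width: 0.0003
```

>>> step_arm([
  [0,1,0,0,0,0],
  [0,1,0,0,0,0],
])

```text
time_s: 28.2
ee_pos: [0.5526, 0.1599, 0.0671]
eef_rot: [-1.571, -0.001, 0.123]
force: [-9.3, -2.3, 24.8]
grip_width: 0.0003
```

The button bottomed at reported z 0.067, where the force rose sharply to 25 N after about 6 mm of travel. I release it and lift away.

>>> step_arm([
  [0,-3,0,0,0,0],
  [0,-8,0,0,0,0],
  [0,-20,0,0,0,0],
  [0,-40,0,0,0,0],
  [0,-40,0,0,0,0],
  [0,0,50,0,0,0],
  [0,0,50,0,0,0],
  [0,0,50,0,0,0],
  [0,0,50,0,0,0],
  [0,0,30,0,0,0],
  [0,0,0,0,0,0],
  [0,0,0,0,0,0],
])

```text
time_s: 29.7
ee_pos: [0.5242, 0.3873, 0.1763]
eef_rot: [-1.571, 0.0, 0.122]
force: [0.4, -0.3, 0.7]
grip_width: 0.0005
```

```bash
python3 look.py 15;python3 -c "
import cv2;a=cv2.imread('pics/top15.png');cv2.imwrite('pics/t15z.png',cv2.resize(a[165:240,170:310],None,fx=5.5,fy=5.5,interpolation=cv2.INTER_CUBIC))"
```

```text
29.8 [0.5245 0.387  0.1766] [-1.5709 -0.0001  0.1216] [ 0.0225 -0.6517 -0.2227]
tcp in mixer mm [ 50.172  323.7802]
```

View pics/t15z.png

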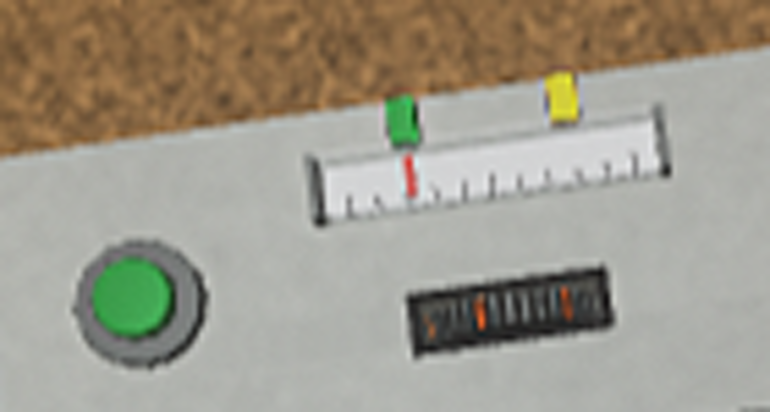

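View pics/side15.png

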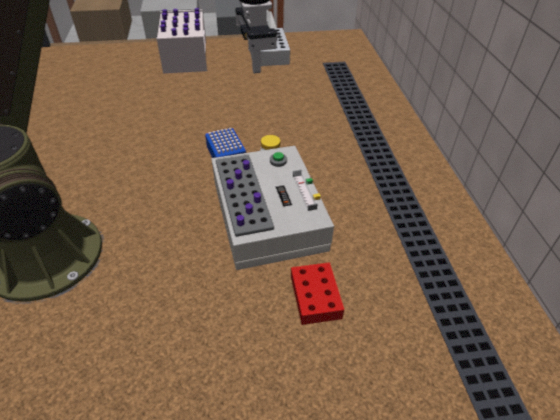

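View pics/side15c.png

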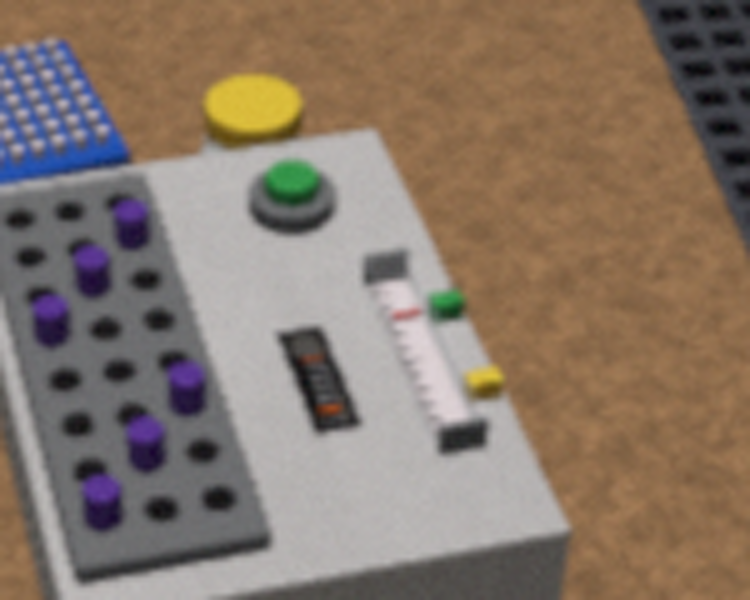

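The setting and all objects look unchanged. However, the contact heights for wheel and button disagree by several mm (wheel contact 0.057 reported, button stop 0.067). So I can't be sure that 25 N stop was the button's bottom. I'll check the tip geometry before trusting it.

Run:
```python
from h import *
S=camera("side");o=get_obs()
cv2.imwrite("pics/s15g.png",cv2.resize(np.ascontiguousarray(S["pixels"][:,:,::-1])[0:90,200:320],None,fx=6,fy=6,interpolation=cv2.INTER_CUBIC))
zt=np.array([-np.sin(.122),np.cos(.122),0]);xt=np.array([np.cos(.122),np.sin(.122),0])
a=cv2.imread("pics/side14.png");cv2.imwrite("pics/s14z.png",cv2.resize(a[90:170,250:330],None,fx=7,fy=7,interpolation=cv2.INTER_CUBIC))
for t,k,off in [([.5524,.1612,.0911],7,(250,90)),(o["ee_pos"],6,(200,0))]:
  for s in (-.0125,-.005):
    for d in (.03,.035,.04,.045,.05): print(s,d,[((P(S,np.array(t)+s*zt+x*xt+[0,0,d])[0]-off+.5)*k).round(0).tolist() for x in (-.008,.008)])
```

```text
-0.0125 0.03 [[190.0, 457.0], [234.0, 450.0]]
-0.0125 0.035 [[190.0, 446.0], [235.0, 439.0]]
-0.0125 0.04 [[190.0, 434.0], [235.0, 427.0]]
-0.0125 0.045 [[190.0, 422.0], [235.0, 416.0]]
-0.0125 0.05 [[190.0, 411.0], [235.0, 404.0]]
-0.005 0.03 [[185.0, 445.0], [229.0, 438.0]]
-0.005 0.035 [[185.0, 433.0], [229.0, 426.0]]
-0.005 0.04 [[185.0, 421.0], [229.0, 415.0]]
-0.005 0.045 [[185.0, 410.0], [229.0, 403.0]]
-0.005 0.05 [[185.0, 398.0], [230.0, 391.0]]
-0.0125 0.03 [[335.0, 472.0], [370.0, 468.0]]
-0.0125 0.035 [[334.0, 462.0], [370.0, 458.0]]
-0.0125 0.04 [[334.0, 451.0], [370.0, 447.0]]
-0.0125 0.045 [[334.0, 441.0], [369.0, 437.0]]
-0.0125 0.05 [[333.0, 430.0], [369.0, 426.0]]
-0.005 0.03 [[331.0, 464.0], [366.0, 460.0]]
-0.005 0.035 [[331.0, 454.0], [366.0, 450.0]]
-0.005 0.04 [[330.0, 443.0], [366.0, 439.0]]
-0.005 0.045 [[330.0, 433.0], [366.0, 429.0]]
-0.005 0.05 [[330.0, 422.0], [365.0, 418.0]]
```

View pics/s14z.png

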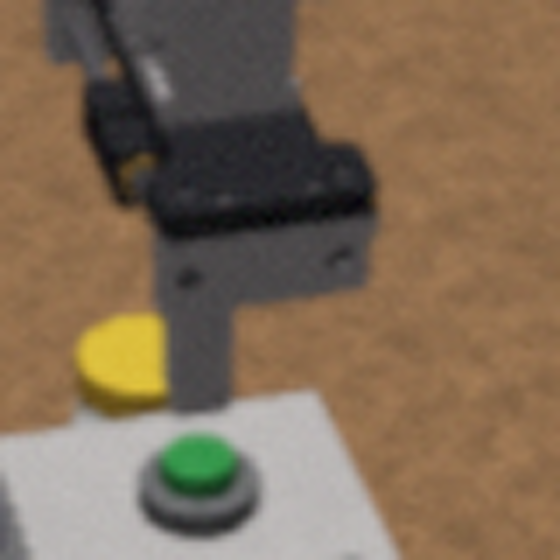

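View pics/s15g.png

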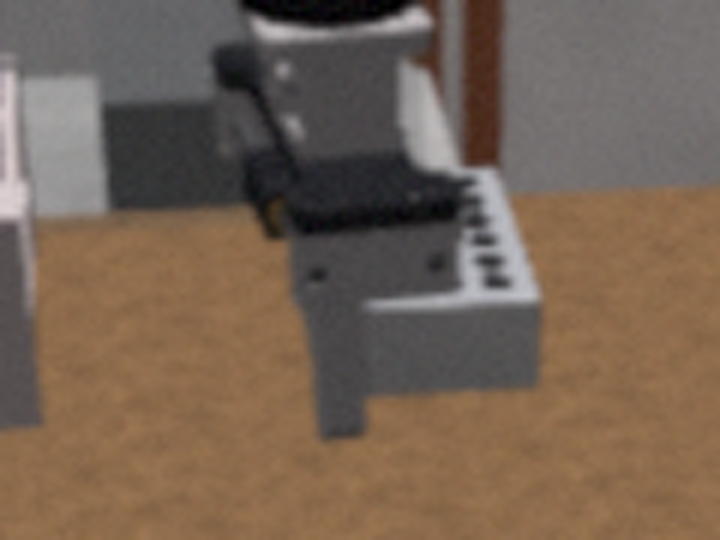

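>>> step_arm([
  [0,0,-50,0,0,0],
  [0,0,-50,0,0,0],
  [0,0,-50,0,0,0],
  [0,0,-50,0,0,0],
  [0,10,-28,0,0,0],
  [0,35,0,0,0,0],
  [0,30,0,0,0,0],
  [0,15,0,0,0,0],
  [0,6,0,0,0,0],
  [0,0,0,0,0,0],
  [0,0,0,0,0,0],
])

```text
time_s: 31.22
ee_pos: [0.5525, 0.162, 0.0815]
eef_rot: [-1.571, -0.002, 0.123]
force: [0.2, -0.5, 0.5]
grip_width: 0.0006
```

```bash
cat > avg.py <<'E'
import sys
from h import *
F=[];
for i in range(int(sys.argv[2])):
    S=camera('side'); o=get_obs(); F.append(np.r_[o['force'],o['moment']])
print(o['time_s'],o['ee_pos'],np.mean(F,0),np.load("p.npy"))
p=np.load("p.npy");print(np.array([[np.cos(p[2]),np.sin(p[2])],[-np.sin(p[2]),np.cos(p[2])]])@(o["ee_pos"][:2]-p[:2])*1e3)
cv2.imwrite(f"pics/b{sys.argv[1]}.png",cv2.resize(np.ascontiguousarray(S["pixels"][:,:,::-1])[110:180,245:325],None,fx=8,fy=8,interpolation=cv2.INTER_CUBIC))
E
python3 avg.py 1 5
```

```text
31.475 [0.5521 0.1619 0.0808] [-0.0741 -0.26   -0.409   0.0232  0.0084 -0.0018] [0.5143 0.0595 0.1225]
[50.0882 96.995 ]
```

View pics/b1.png

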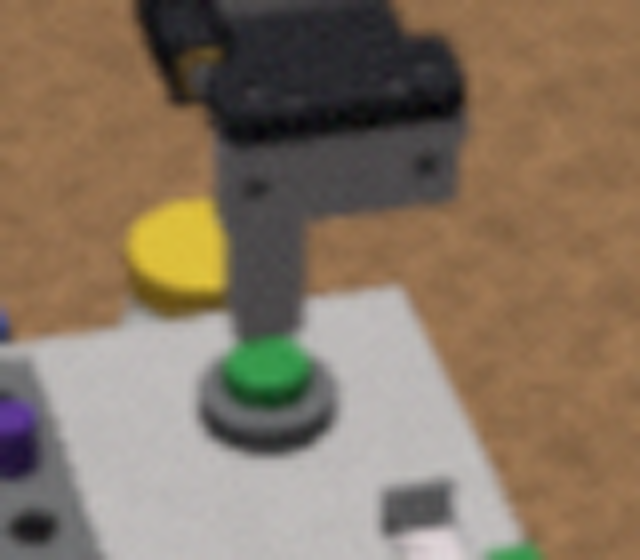

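>>> step_arm([
  [0,3,-2,0,0,0],
  [0,2,0,0,0,0],
  [0,1.3,0,0,0,0],
  [0,0,0,0,0,0],
])

```text
time_s: 31.98
ee_pos: [0.5522, 0.1598, 0.074]
eef_rot: [-1.571, 0.0, 0.123]
force: [-0.2, -0.2, 1.2]
grip_width: 0.0006
```

```bash
python3 avg.py 2 6
```

```text
32.275 [0.5523 0.1598 0.0742] [ 0.0673  0.1833 -0.1757  0.0368  0.013   0.0063] [0.5143 0.0595 0.1225]
[50.0037 94.9441]
```

>>> step_arm([
  [0,1,0,0,0,0],
  [0,1,0,0,0,0],
  [0,0,0,0,0,0],
])

```text
time_s: 32.65
ee_pos: [0.5523, 0.1599, 0.0722]
eef_rot: [-1.571, -0.0, 0.123]
force: [0.5, -0.4, 1.6]
grip_width: 0.0007
```

```bash
python3 avg.py 3 6
```

```text
32.95 [0.5523 0.1599 0.0722] [ 0.1638  0.3461  2.0456  0.0651 -0.0284  0.0057] [0.5143 0.0595 0.1225]
[50.0315 94.9569]
```

>>> step_arm([
  [0,1,0,0,0,0],
  [0,1,0,0,0,0],
  [0,0,0,0,0,0],
])

```text
time_s: 33.33
ee_pos: [0.5523, 0.1598, 0.0702]
eef_rot: [-1.571, -0.0, 0.123]
force: [1.1, 0.5, 3.8]
grip_width: 0.0007
```

```bash
python3 avg.py 4 6
```

```text
33.625 [0.5523 0.1598 0.0702] [ 0.6546  0.2923  3.6164  0.088  -0.0933  0.0089] [0.5143 0.0595 0.1225]
[50.0286 94.9385]
```

View pics/b4.png

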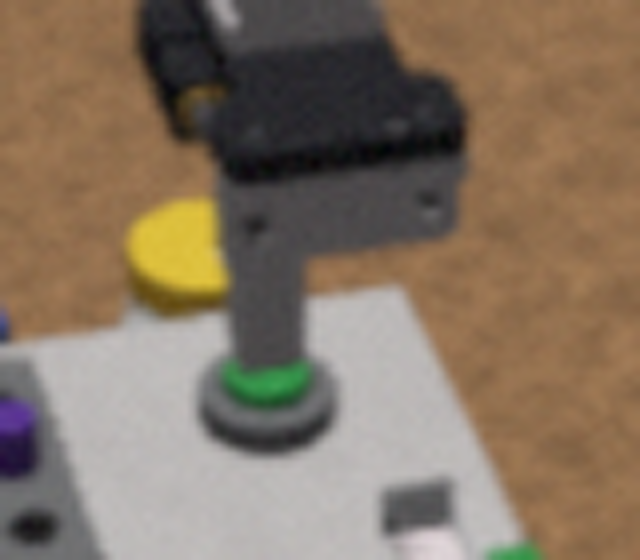

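The averaged forces give 2.0 N at 0.0722 and 3.6 N at 0.0702, a spring starting at about 0.073, so it really is the button. A hard stop at 0.067 then matches the 6 mm travel. I'll finish this second press to see it flush.

>>> step_arm([
  [0,1,0,0,0,0],
  [0,1,0,0,0,0],
  [0,0.7,0,0,0,0],
  [0,0,0,0,0,0],
])

```text
time_s: 34.12
ee_pos: [0.5523, 0.1599, 0.0675]
eef_rot: [-1.571, -0.0, 0.123]
force: [-1.1, -0.1, 4.2]
grip_width: 0.0007
```

```bash
python3 avg.py 5 4
```

```text
34.325 [0.5523 0.1598 0.0675] [ 0.2345  0.1168  4.8367  0.1258 -0.0809  0.008 ] [0.5143 0.0595 0.1225]
[50.0135 94.952 ]
```

View pics/b5.png

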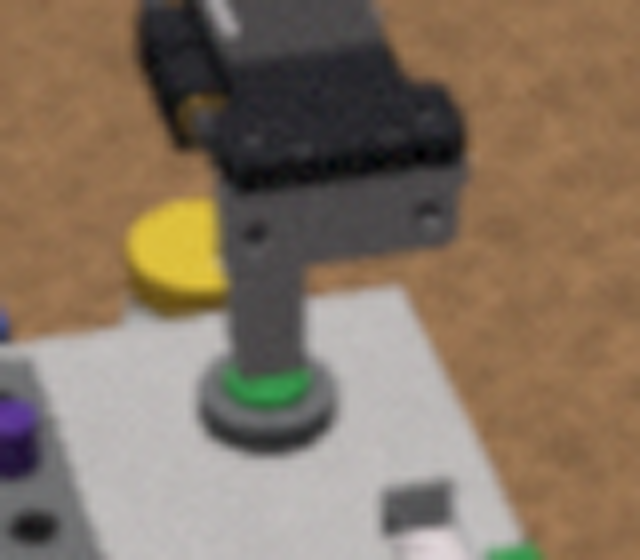

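4.8 N at 0.0675 gives about 0.6 N/mm, so full travel is at 0.0671, exactly where the first press hit the stop. I complete this press and release.

>>> step_arm([
  [0,0.7,0,0,0,0],
  [0,0,0,0,0,0],
])

```text
time_s: 34.58
ee_pos: [0.5524, 0.1598, 0.0673]
eef_rot: [-1.571, -0.0, 0.123]
force: [-1.5, -0.4, 10.4]
grip_width: 0.0006
```

>>> step_arm([
  [0,-3,0,0,0,0],
  [0,-8,0,0,0,0],
  [0,-20,0,0,0,0],
  [0,-40,0,0,0,0],
  [0,-40,0,0,0,0],
  [0,0,50,0,0,0],
  [0,0,50,0,0,0],
  [0,0,50,0,0,0],
  [0,0,50,0,0,0],
  [0,0,30,0,0,0],
  [0,0,0,0,0,0],
  [0,0,0,0,0,0],
])

```text
time_s: 36.08
ee_pos: [0.5241, 0.3872, 0.1775]
eef_rot: [-1.571, 0.001, 0.122]
force: [0.3, 0.3, -0.4]
grip_width: 0.0002
```

```bash
python3 look.py 16;python3 -c "
import cv2;a=cv2.imread('pics/top16.png');cv2.imwrite('pics/t16z.png',cv2.resize(a[160:330,70:420],None,fx=2.2,fy=2.2,interpolation=cv2.INTER_CUBIC))
b=cv2.imread('pics/top0.png')
d=cv2.absdiff(a,b).max(2)[160:330,70:420]; import numpy as np; ys,xs=np.where(d>60); print(len(xs), xs.min()+70,xs.max()+70,ys.min()+160,ys.max()+160)"
```

```text
36.175 [0.5244 0.3869 0.1779] [-1.571   0.0002  0.1216] [-0.1019  0.4468 -0.2734]
tcp in mixer mm [ 50.103  323.7393]
68 243 275 192 225
```

View pics/t16z.png

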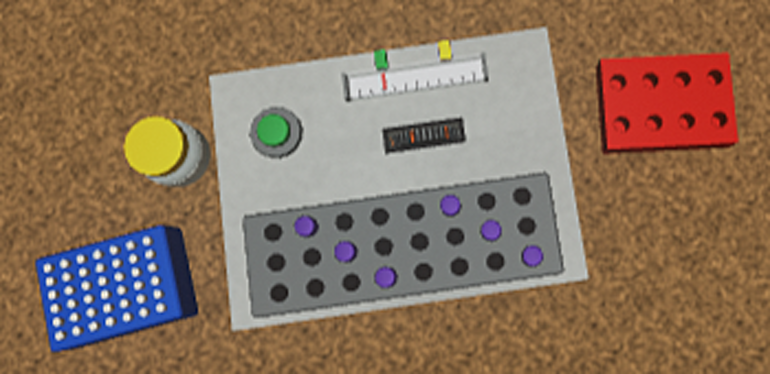

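View pics/side16c.png

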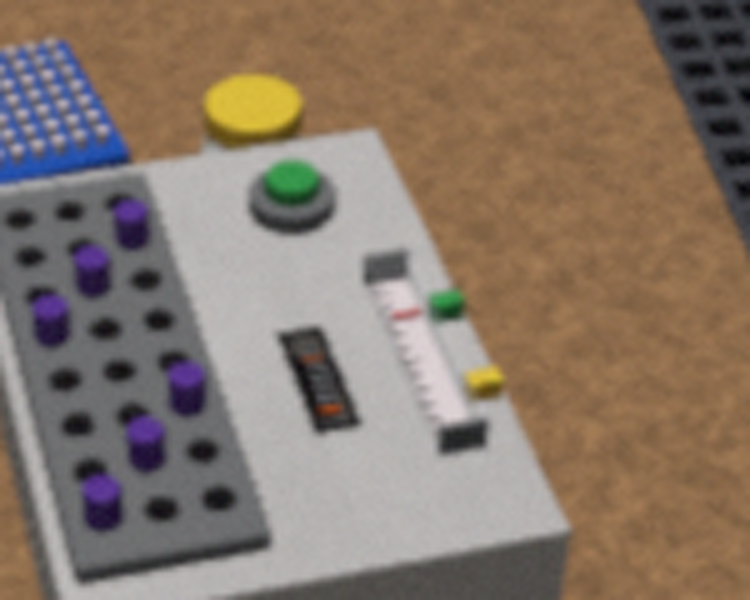

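Only the pointer and wheel pixels differ from the first picture. The button is up, the pointer is at the green tab, and the arm is clear, so I hand in.

```bash
python3 -c "
from station import job
print(job.hand_in())"
```

```text
the job is handed in; nothing more can be done
None
```

The pointer is set at the green tab, the start button was then pressed fully down and sprang back, and the job was handed in at about 36 s.

**Wheel:** I rolled it towards +y in three strokes, and the readings stayed at or below 8.5 N. In the last measurement the pointer tip was at mixer y of about -2.6 mm. The green tab's middle is at about -2.5 mm, so the two agree within roughly 1 mm, against the allowed 3.5 mm.

**Start button:** I pressed it only after the pointer was set, to a hard stop at about 25 N. I then pressed it fully a second time, because I was not sure that stop was the button's bottom. The second press (about 10 N at the stop) showed a steady spring over 6 mm, ending at the same height. So the button was pressed fully twice.

**Last checks:** Compared with the first top picture, only the pointer and wheel had changed. The button was up, the rack, jar and tip box had not moved, and the arm was clear.

**Checks that disagreed:**
- **Fingertip position:** the real fingertip sat about 35–45 mm above the reported TCP, so I found every contact by touch and by the images.
- **Wheel height:** compared with the button, the wheel's contact height puts its top only about 2 mm above the panel, where 5.5–12.5 mm was stated. I did not resolve this. The spring feel and the pointer's motion did confirm it was the wheel.

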